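# Pour the macadamia nuts into the worktop drawer

### The arm

A 7-joint arm with a two-finger parallel gripper is mounted at the origin on the work surface. World frame = base frame: x ahead of the robot, y to its left, z up, the work surface at z = 0. Lengths are in m, angles in rad, forces in N, time in s.
With the tool pointing down it reaches from about 0.4 to 0.85 m from the base axis. Payload 4.5 kg.
Tool frame: the origin (TCP) lies midway between the tips of the shut fingers; the grasp point (between the pads) lies 19 mm behind it; z points along the fingers, y is the direction in which the jaws open and shut (so a half turn about z gives the same grasp; the last joint's range is limited). The gripper opens to 88 mm and grips with 3 to 60 N. Pads are 18 mm wide; open, the fingers measure 123 mm over their backs; the gripper's body (75 mm by 187 mm) begins 45 mm behind the grasp point.
Start: joints at [-1.114, 0.689, -0.195, 1.565, 0.157, 0.902, -0.215], TCP at [0.256, 0.57, 0.239] pointing down, gripper open.
Joint ranges: [-3.01, 3.01], [-0.46, 2.08], [-1.47, 1.51], [0.13, 2.56], [-1, 4.14], [0.04, 2.09], [-2.66, 2.66]. Speed limits (rad/s): [2.57, 2.57, 3.14, 3.14, 3.14, 3.14, 3.14].

### API

Orientations are given as a unit quaternion [x, y, z, w].
In Python, from plant import r gives the robot as it stands. The module is installed in compiled form; this text tells all that it offers.
- The arm moves only by the tool carry_out, never from a script. Its argument "commands" is a list of rows, each a list of 6 numbers: the shift along the tool's x, y, z in m, then the turn, a rotation vector about the tool's x, y, z in degrees. In form: [[dx, dy, dz, wx, wy, wz], ...]. A call has 1 to 12 rows; each row is the pose to reach, as a shift and turn from the pose commanded when the call began, along the tool's axes at that moment; what a row does not reach only later rows make up. A row lasts 1/10 s, in which the tool goes at most 50 mm and 8.59 degrees, less where a joint would pass 70% of its speed; a pose out of reach is approached as far as the arm can. A call with a gripper value outside its range is refused whole. "fingers" is the closure in counts, from 0 (fully open) to 255 (shut), set as the call begins (left out, the last holds). The fingers move at their own pace and stop on an object; "grip_force" is the grip in N (left out, the last holds). Time passes only in rows, so rows that repeat a pose let the fingers close. It gives the time, the measured TCP pose, the force and the opening at its end, in the units of the state.
- r.get_state(): the state, without advancing time (a new reading comes with each control period).
- r.snapshot(name): name is "side" or "top" or "wrist"; returns a dict with "img" (420x560x3 uint8, blue, green, red), "intrinsics" (3x3 intrinsics, pixels), "extrinsics" (4x4, takes a point from camera to world coordinates); the wrist camera has in their place "tool_from_camera" (4x4, takes a point from camera to tool coordinates, whose origin is the TCP and whose axes are the flange's). Camera axes: x right, y down, z forward; pixel columns grow to the right and rows downward; lengths in m; the calibration is good to about 2 mm. The wrist camera is an equidistant fisheye: a pixel r from the principal point sees the ray r / f radians off the axis. A picture is of the moment at which its call begins: read the wrist's pose just before it. There is no depth.
- r.finish_job(): hands the job in, once; it reports no verdict.
Trained networks look in a picture, given as the dict that the camera call returned (one of the last four; its "shot" number tells which), for a name from the list of things; names that differ only in an ending like _2 or _b are one class to them, and where a whole thing is asked for, a point or a joint stands for the part that bears it (a point fixed in the world has none). Each returns a list of dicts, best first, with "p" (0 to 1); they miss things now and then, are a little off and sometimes report something else, mostly with a low value. They report only what shows in the picture. A call takes as long as a camera call. They do not tell look-alikes from the thing itself.
- r.spot_in(picture, label): "xyz" ([x, y, z] in m, in world coordinates, good to about 4 mm: the middle of the surface that is visible of it).
- r.spot_point(picture, label): "xyz" ([x, y, z] in m, in world coordinates, good to about 4 mm: a listed point, or the origin of a listed thing).
The state is a dict: "clock": time; "q": joint angles; "qd": joint speeds; "joint_torque": joint torques, N m; "tool_pos": TCP position; "eef_rot": TCP orientation; "contact_force": force on the tool from outside, world axes, zero at the start; "moment": the same for the moment, N m; "opening": opening from 0.0 (shut) to 1.0 (fully open).
Only numpy, scipy, OpenCV 4.12 (cv2) and the standard library are available. Lean on these libraries where they do the work, as an engineer would, in place of code of your own. Each camera call takes 0.05 s, during which the arm holds its last target.

### The job

Pull the drawer of the small chest well open (at least 12 cm), pick up the espresso cup that holds the macadamia nuts, and pour all six nuts into the drawer from just above it. Then stand the emptied cup upright on the cork coaster, fully on it, and leave the drawer open. Leave the other cup, the pepper mill and the glass stopper where they are.

Things in the scene. Friction and masses are not known exactly. Their poses are not given: they have to be found in the camera images.
- chest_drawer0 (a joint): the only drawer of a small chest that is fixed on the worktop (chest 270 deep, 270 wide, 105 high, light wood, white drawer front). Value in m: 0 shut, grows as the drawer slides out towards the robot along the chest's own -x axis, stop at 0.19. About 1 N to slide; it stays where it is left
- chest_drawer0_handle (a point): middle of the drawer's handle: a level steel bar 11 mm thick and 120 long across the drawer front, its axis 35 mm in front of the front's face, 67 above the worktop (38 below the chest's top). It moves with the drawer. Axes as the chest: x points into the chest, y along the bar, z up
- drawer_in (a point): front edge of the drawer's inner floor, at the middle of the front panel's inner face, 22 above the worktop; moves with the drawer. Axes as the chest: -x opens, y across, z up. The inside spans x = 0 to 225, y = -112 to 112, 61 deep; wall tops 83 above the worktop; front panel 21 thick, its top at 89. Only x from 0 to joint value - 6 mm is uncovered
- cup: white porcelain espresso cup without handle that holds the six macadamia nuts: 65 high, outside diameter 62 at the foot and 70 at the rim (straight taper), wall 4, floor 5, about 160 g empty. Origin at the centre of its underside, z its axis, up through the mouth
- cup_rim (a point): centre of that cup's mouth, 65 above its origin
- coaster: round cork coaster, fixed, 110 diameter, 6 thick, origin at the centre of its underside on the worktop
- empty_cup: the second cup, same shape and size but empty; bystander. Origin at the centre of its underside
- mill: stainless pepper mill, 184 high, 56 wide at the foot; bystander. Origin at the centre of its underside
- stopper: green glass carafe stopper, 62 high, 52 wide, stands on its wide end; bystander. Origin at the centre of its underside
- nut0: a round brown macadamia nut in its shell, 24 mm diameter, 12 g, origin at its centre; at the start in the cup
- nut1: a round brown macadamia nut in its shell, 24 mm diameter, 12 g, origin at its centre; at the start in the cup
- nut2: a round brown macadamia nut in its shell, 24 mm diameter, 12 g, origin at its centre; at the start in the cup
- nut3: a round brown macadamia nut in its shell, 24 mm diameter, 12 g, origin at its centre; at the start in the cup
- nut4: a round brown macadamia nut in its shell, 24 mm diameter, 12 g, origin at its centre; at the start in the cup
- nut5: a round brown macadamia nut in its shell, 24 mm diameter, 12 g, origin at its centre; at the start in the cup
Mind the look-alikes: they are no part of the job. What is shaped like the cup but orange or pink is not meant. Of the things that look like the coaster, the largest one is meant.

How it is judged:
On the way, in this order (a step that is already met when the one before it is completed fails the run):
1. the drawer is pulled out by more than 12 cm (value of joint chest_drawer0 above 0.12 m), for 0.2 s.
2. the cup is carried over the open drawer with the six nuts in it (each within 75 mm of the centre of its mouth) (value of joint chest_drawer0 above 0.12 m and x of cup_rim in the frame of drawer_in between -0.02 and 0.2 m and y of cup_rim in the frame of drawer_in between -0.12 and 0.12 m and z of cup_rim in the frame of drawer_in between 0.06 and 0.4 m and distance between each of nut0, nut1, nut2, nut3, nut4, nut5 and cup_rim below 0.075 m), for 0.1 s.
3. the cup is tipped by more than 1.2 rad over the open drawer, the centre of its mouth less than 20 cm above the drawer's floor (value of joint chest_drawer0 above 0.12 m and x of cup_rim in the frame of drawer_in between -0.02 and 0.2 m and y of cup_rim in the frame of drawer_in between -0.12 and 0.12 m and z of cup_rim in the frame of drawer_in between 0.06 and 0.4 m and z of cup_rim in the frame of drawer_in below 0.2 m and angle between cup's own z axis and vertical above 1.2 rad), for 0.1 s.
At the end, for the whole second after the job is handed in: All six nuts lie inside the drawer, the drawer is open by more than 12 cm, and the cup stands at rest, upright (within 0.1 rad) on the coaster, its centre within 25 mm of the coaster's centre (value of joint chest_drawer0 above 0.12 m and x of nut0 in the frame of drawer_in between -0.003 and 0.228 m and y of nut0 in the frame of drawer_in between -0.116 and 0.116 m and z of nut0 in the frame of drawer_in between -0.005 and 0.055 m and x of nut1 in the frame of drawer_in between -0.003 and 0.228 m and y of nut1 in the frame of drawer_in between -0.116 and 0.116 m and z of nut1 in the frame of drawer_in between -0.005 and 0.055 m and x of nut2 in the frame of drawer_in between -0.003 and 0.228 m and y of nut2 in the frame of drawer_in between -0.116 and 0.116 m and z of nut2 in the frame of drawer_in between -0.005 and 0.055 m and x of nut3 in the frame of drawer_in between -0.003 and 0.228 m and y of nut3 in the frame of drawer_in between -0.116 and 0.116 m and z of nut3 in the frame of drawer_in between -0.005 and 0.055 m and x of nut4 in the frame of drawer_in between -0.003 and 0.228 m and y of nut4 in the frame of drawer_in between -0.116 and 0.116 m and z of nut4 in the frame of drawer_in between -0.005 and 0.055 m and x of nut5 in the frame of drawer_in between -0.003 and 0.228 m and y of nut5 in the frame of drawer_in between -0.116 and 0.116 m and z of nut5 in the frame of drawer_in between -0.005 and 0.055 m and angle between cup's own z axis and vertical below 0.1 rad and horizontal distance between cup and coaster below 0.025 m and z of cup in the frame of coaster between 0.003 and 0.01 m and linear speed of cup below 0.02 m/s); the robot touches nothing.
It fails at once if the empty cup is moved by more than 30 mm or tipped by more than 0.3 rad (distance of empty_cup from where it was at the start of the episode above 0.03 m or angle between empty_cup's own z axis and vertical above 0.3 rad).
It fails at once if the pepper mill is moved by more than 30 mm or tipped by more than 0.3 rad (distance of mill from where it was at the start of the episode above 0.03 m or angle between mill's own z axis and vertical above 0.3 rad).
It fails at once if the glass stopper is moved by more than 30 mm or tipped by more than 0.3 rad (distance of stopper from where it was at the start of the episode above 0.03 m or angle between stopper's own z axis and vertical above 0.3 rad).
It also fails if it takes over 72 s, if anything falls off the work surface, if the arm or the gripper's body presses on something with over 40 N, if the wrist force passes 120 N, or if a joint passes its speed limit or range.

## Working session

There is one attempt and no reset: what is moved stays moved. The work goes in short steps, Python scripts to look and compute and a tool call to move; the robot and the scene stay as the last step left them, time stands still between calls to the robot, and variables do not carry over. Pictures are saved under pics/ and viewed, and the job is handed in when it is done.

Besides the shell and the picture viewer there is one more tool, called after "Call:" by a JSON object that holds its "name" and its "arguments", one argument or row to a line. carry_out: Moves the arm, as the interface text tells. Its arguments: {"type":"object","properties":{"commands":{"type":"array","items":{"type":"array","items":{"type":"number"}}},"fingers":{"type":"number"},"grip_force":{"type":"number"}},"required":["commands"]}

```bash
mkdir -p pics
cat > h.py <<'E'
import numpy as np, cv2
from scipy.spatial.transform import Rotation as R
from plant import r
def px(cam,p):
    T=np.linalg.inv(cam["extrinsics"]);K=np.array(cam["intrinsics"]);c=T[:3,:3]@np.array(p)+T[:3,3];u=K@c;return u[:2]/u[2]
def ray(cam,uv,z):
    K=np.array(cam["intrinsics"]);T=np.array(cam["extrinsics"]);d=T[:3,:3]@np.linalg.solve(K,[uv[0],uv[1],1.]);o=T[:3,3];return o+d*(z-o[2])/d[2]
E
python3 - <<'E'
from h import *
s=r.get_state();print({k:np.round(v,3).tolist() for k,v in s.items()})
for n in("top","side","wrist"):
    c=r.snapshot(n);cv2.imwrite(f"pics/{n}0.png",c["img"])
    print(n,np.round(c["intrinsics"],1).tolist(),np.round(c.get("extrinsics",c.get("tool_from_camera")),3).tolist())
    if n!="wrist":
        for l in("chest_drawer0_handle","drawer_in","cup","cup_rim","coaster","empty_cup","mill","stopper"):
            print(l,[(round(d["p"],2),np.round(d["xyz"],3).tolist(),px(c,d["xyz"]).round().tolist()) for d in r.spot_point(c,l)][:5])
E
```

```text
{'clock': 0.0, 'q': [-1.114, 0.69, -0.194, 1.566, 0.157, 0.902, -0.215], 'qd': [-0.001, -0.001, 0.001, -0.001, 0.001, 0.001, 0.001], 'joint_torque': [0.0, -52.757, -1.267, -15.343, -0.053, 0.006, 0.0], 'tool_pos': [0.256, 0.569, 0.238], 'eef_rot': [0.21, 0.978, -0.001, -0.0], 'contact_force': [-0.452, -0.212, 0.655], 'moment': [0.012, -0.016, -0.035], 'opening': 1.005}
top [[515.2, 0.0, 277.9], [0.0, 515.2, 214.2], [0.0, 0.0, 1.0]] [[0.019, -0.983, 0.183, 0.333], [-1.0, -0.016, 0.018, -0.024], [-0.015, -0.184, -0.983, 1.451], [0.0, 0.0, 0.0, 1.0]]
chest_drawer0_handle [(0.73, [0.483, -0.374, -0.001], [411.0, 259.0]), (0.68, [0.58, 0.21, 0.072], [201.0, 217.0]), (0.3, [0.548, -0.078, 0.036], [306.0, 232.0])]
drawer_in [(0.62, [0.633, 0.213, 0.022], [204.0, 202.0]), (0.34, [0.528, -0.08, 0.001], [307.0, 241.0])]
cup [(0.93, [0.631, 0.01, 0.002], [275.0, 205.0]), (0.76, [0.409, -0.076, -0.0], [305.0, 283.0]), (0.55, [0.529, -0.082, 0.001], [307.0, 240.0]), (0.23, [0.532, -0.09, 0.016], [310.0, 239.0])]
cup_rim [(0.91, [0.633, 0.016, 0.06], [273.0, 200.0]), (0.76, [0.53, -0.076, 0.069], 
[... 889 characters left out ...]
 (0.57, [0.63, 0.011, 0.004], [285.0, 216.0])]
cup_rim [(0.93, [0.531, -0.071, 0.066], [282.0, 224.0]), (0.75, [0.405, -0.07, 0.068], [242.0, 246.0]), (0.61, [0.63, 0.012, 0.066], [285.0, 197.0])]
coaster [(0.78, [0.495, -0.507, -0.003], [448.0, 363.0]), (0.67, [0.478, -0.374, -0.001], [377.0, 326.0]), (0.64, [0.609, -0.414, 0.003], [427.0, 300.0])]
empty_cup [(0.75, [0.529, -0.239, 0.004], [337.0, 278.0])]
mill [(0.58, [0.485, 0.481, -0.005], [148.0, 180.0])]
stopper [(0.92, [0.683, -0.176, 0.001], [352.0, 237.0])]
wrist [[325.2, 0.0, 280.2], [0.0, 325.2, 208.8], [0.0, 0.0, 1.0]] [[-0.0, -0.949, -0.315, 0.082], [1.0, 0.0, -0.001, 0.001], [0.001, -0.315, 0.949, -0.146], [0.0, 0.0, 0.0, 1.0]]
```

View pics/top0.png

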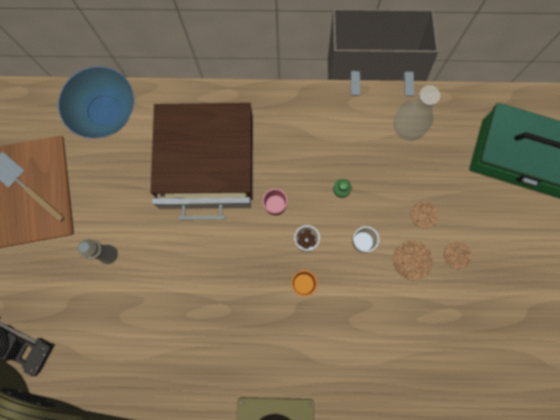

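View pics/side0.png

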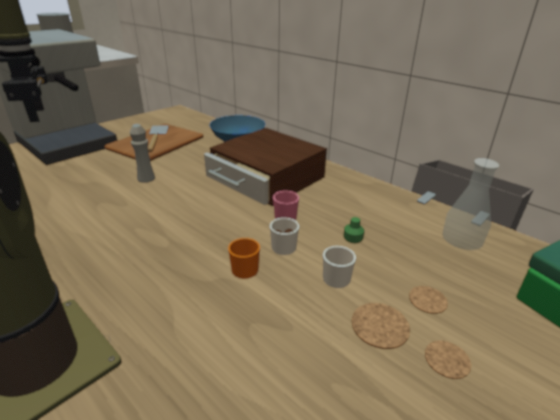

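Run:
```python
import cv2,numpy as np
a=cv2.imread("pics/top0.png");b=cv2.imread("pics/side0.png")
def cr(i,x,y,w,h):return cv2.resize(i[y:y+h,x:x+w],(400,300),interpolation=cv2.INTER_CUBIC)
o=np.vstack([np.hstack([cr(a,230,160,160,120),cr(b,205,160,160,120)]),np.hstack([cr(a,380,180,120,90),cr(b,340,270,160,120)])])
cv2.imwrite("pics/crop0.png",o)
```

```text
(no output)
```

View pics/crop0.png

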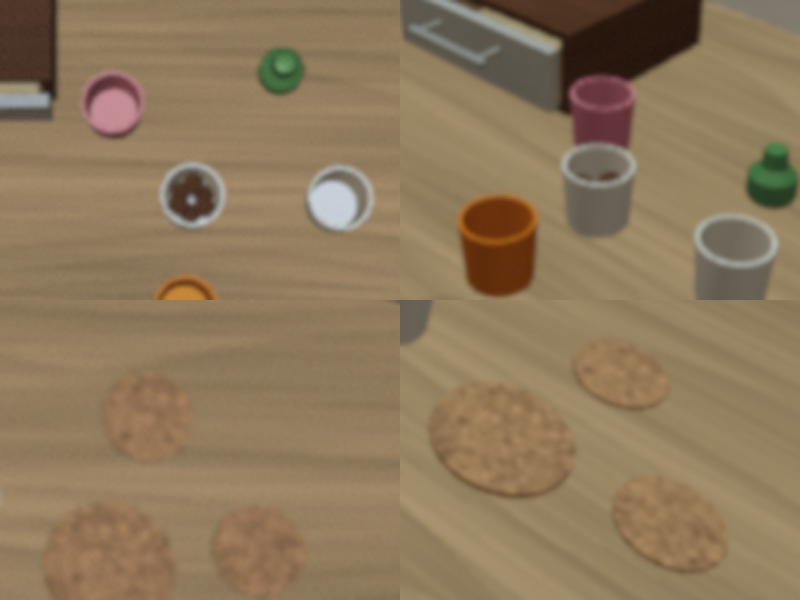

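The cup with nuts is the white one at top px (307,238); dark nuts show in it. The white cup at (366,240) is empty, the ones at (275,202) and (304,283) are pink and orange. The meant coaster is the largest disc, at (412,260); the smaller ones are at (424,215) and (458,255). Next I'll measure the handle and chest yaw.

Run:
```python
from h import *
a=cv2.imread("pics/top0.png")
cv2.imwrite("pics/hcrop.png",cv2.resize(a[170:235,140:265],None,fx=6,fy=6,interpolation=cv2.INTER_CUBIC))
```

```text
(no output)
```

View pics/hcrop.png

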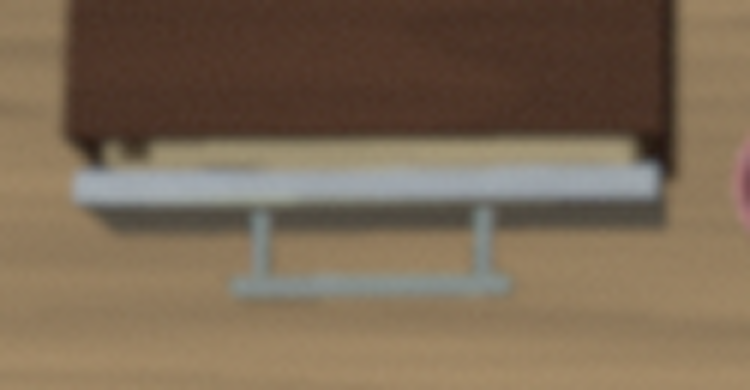

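```bash
cat > kin.py <<'E'
import numpy as np
from scipy.spatial.transform import Rotation as R
import itertools
E
python3 - <<'E'
import numpy as np, itertools
from scipy.spatial.transform import Rotation as R
q=np.array([-1.114,0.69,-0.194,1.566,0.157,0.902,-0.215]);p=np.array([.256,.569,.238]);Rt=R.from_quat([0.21,0.978,-0.001,0])
out=[]
for s in itertools.product([1,-1],repeat=7):
  for o1 in np.arange(4)*np.pi/2:
    for o7 in np.arange(4)*np.pi/2:
      A=[R.from_rotvec([0,0,s[0]*q[0]+o1])]
      for i in range(1,7): A.append(A[-1]*R.from_rotvec(([0,s[i]*q[i],0] if i%2 else [0,0,s[i]*q[i]+(o7 if i==6 else 0)])))
      e=(A[6].inv()*Rt).magnitude()
      z=lambda k:A[k].apply([0,0,1])
      M=np.c_[[0,0,1],z(1),z(3),z(5)]
      L,res,_,_=np.linalg.lstsq(M,p,rcond=None)
      out.append((e,s,round(o1,2),round(o7,2),L.round(3),np.linalg.norm(M@L-p).round(4)))
out.sort(key=lambda t:t[0])
for o in out[:12]:print(o)
E
```

```text
(0.0010166985452904776, (-1, 1, -1, 1, -1, 1, -1), np.float64(0.0), np.float64(1.57), array([-0.174,  0.848,  0.11 ,  0.173]), np.float64(0.0))
(0.001016698545290696, (-1, -1, -1, -1, -1, -1, -1), np.float64(3.14), np.float64(4.71), array([-0.174,  0.848,  0.11 ,  0.173]), np.float64(0.0))
(0.002184937013774475, (-1, 1, -1, 1, -1, 1, -1), np.float64(1.57), np.float64(3.14), array([-2.389,  3.897, -3.233,  2.386]), np.float64(0.0))
(0.0021849370137745055, (-1, -1, -1, -1, -1, -1, -1), np.float64(4.71), np.float64(0.0), array([-2.389,  3.897, -3.233,  2.386]), np.float64(0.0))
(0.0024382114957760457, (-1, -1, -1, -1, -1, -1, -1), np.float64(1.57), np.float64(3.14), array([ 2.627, -3.897,  3.233, -2.624]), np.float64(0.0))
(0.0024382114957761177, (-1, 1, -1, 1, -1, 1, -1), np.float64(4.71), np.float64(0.0), array([ 2.627, -3.897,  3.233, -2.624]), np.float64(0.0))
(0.003112097345149236, (-1, 1, -1, 1, -1, 1, -1), np.float64(3.14), np.float64(4.71), array([ 0.413, -0.849, -0.11 , -0.411]), np.float64(0.0))
(0.0031120973451493213, (-1, -1, -1, -1, -1, -1, -1), np.float64(0.0), np.float64(1.57), array([ 0.413, -0.849, -0.11 , -0.411]), np.float64(0.0))
(0.06713889873994128, (-1, 1, 1, 1, 1, 1, 1), np.float64(0.0), np.float64(1.57), array([-0.344,  1.111, -0.11 ,  0.343]), np.float64(0.0))
(0.06713889873994187, (-1, -1, 1, -1, 1, -1, 1), np.float64(3.14), np.float64(4.71), array([-0.344,  1.111, -0.11 ,  0.343]), np.float64(0.0))
(0.06715943831467908, (-1, 1, 1, 1, 1, 1, 1), np.float64(1.57), np.float64(3.14), array([ 2.601, -3.83 ,  3.233, -2.598]), np.float64(0.0))
(0.06715943831467908, (-1, -1, 1, -1, 1, -1, 1), np.float64(4.71), np.float64(0.0), array([ 2.601, -3.83 ,  3.233, -2.598]), np.float64(0.0))
```

Run:
```python
from h import *
c=r.snapshot("top")
e1=ray(c,(179.2,217.8),.0725);e2=ray(c,(225,217.3),.0725);print(e1,e2,(e1+e2)/2,np.linalg.norm(e1-e2),np.degrees(np.arctan2(*(e1-e2)[:2])))
f1=ray(c,(140+75/6,170+204/6),.089);f2=ray(c,(140+658/6,170+198/6),.089);print(f1,f2,np.degrees(np.arctan2(*(f1-f2)[:2])))
s=r.get_state();Rt=R.from_quat(s["eef_rot"])
print(Rt.as_matrix().round(3)); 
tgt=np.array([.58,.208,.20]);print(Rt.inv().apply(tgt-s["tool_pos"]))
```

```text
[0.57581162 0.27012901 0.0725    ] [0.57922709 0.14510829 0.0725    ] [0.57751935 0.20761865 0.0725    ] 0.12506736612545064 -1.564889947132057
[0.6096909  0.34122339 0.089     ] [0.61662352 0.07779141 0.089     ] -1.5074791146998248
[[-0.912  0.41   0.   ]
 [ 0.41   0.912  0.   ]
 [ 0.     0.    -1.   ]]
[-0.44361698 -0.19738432  0.03872769]
```

Call:
{"name": "carry_out", "arguments": {
  "commands": [
    [-0.04,-0.018,0,0,0,6],
    [-0.08,-0.036,0,0,0,12],
    [-0.12,-0.055,0,0,0,18],
    [-0.16,-0.073,0,0,0,24],
    [-0.2,-0.091,0,0,0,30],
    [-0.24,-0.11,0,0,0,36],
    [-0.28,-0.128,0.01,0,0,42],
    [-0.32,-0.146,0.02,0,0,48],
    [-0.36,-0.164,0.03,0,0,54],
    [-0.4,-0.183,0.038,0,0,60],
    [-0.438,-0.2,0.038,0,0,64.3],
    [-0.438,-0.2,0.038,0,0,64.3]
  ],
  "fingers": 153
}}

```text
clock: 2.2
tool_pos: [0.5784, 0.2001, 0.2007]
eef_rot: [0.702, 0.712, -0.0, 0.003]
contact_force: [-0.8, 0.4, -0.7]
opening: 0.399
```

Call:
{"name": "carry_out", "arguments": {
  "commands": [
    [0,0,0,0,0,0],
    [0,0,0,0,0,0]
  ]
}}

```text
clock: 2.4
tool_pos: [0.5728, 0.2097, 0.2007]
eef_rot: [0.697, 0.717, 0.0, -0.001]
contact_force: [-1.1, 0.2, -0.2]
opening: 0.398
```

```bash
cat >> h.py <<'E'
import json
def log():
    s=r.get_state()
    if max(abs(np.array(s["qd"])))<.05:
        open("log.jsonl","a").write(json.dumps([list(map(float,s["q"])),list(map(float,s["tool_pos"])),list(map(float,s["eef_rot"]))])+"\n")
    print(round(s["clock"],2),np.round(s["tool_pos"],4),np.round(s["eef_rot"],3),"q",np.round(s["q"],3),"F",np.round(s["contact_force"],1),"op",round(s["opening"],3))
    return s
def wray(c,s,uv,z):
    K=np.array(c["intrinsics"]);T=np.array(c["tool_from_camera"]);d=np.array([uv[0]-K[0,2],uv[1]-K[1,2]]);rr=np.hypot(*d);th=rr/K[0,0]
    v=np.array([*(np.sin(th)*d/max(rr,1e-9)),np.cos(th)]);Rt=R.from_quat(s["eef_rot"])
    o=Rt.apply(T[:3,3])+s["tool_pos"];w=Rt.apply(T[:3,:3]@v);return o+w*(z-o[2])/w[2]
def wpx(c,s,p):
    K=np.array(c["intrinsics"]);T=np.linalg.inv(c["tool_from_camera"]);Rt=R.from_quat(s["eef_rot"])
    v=T[:3,:3]@Rt.inv().apply(np.array(p)-s["tool_pos"])+T[:3,3];th=np.arctan2(np.hypot(v[0],v[1]),v[2]);n=v[:2]/np.hypot(v[0],v[1])
    return K[:2,2]+K[0,0]*th*n
E
python3 - <<'E'
from h import *
s=log();c=r.snapshot("wrist");cv2.imwrite("pics/w1.png",c["img"])
for l in("chest_drawer0_handle","drawer_in","cup","cup_rim","empty_cup"):
    print(l,[(round(d["p"],2),np.round(d["xyz"],3).tolist(),wpx(c,s,d["xyz"]).round().tolist()) for d in r.spot_point(c,l)][:4])
E
```

```text
2.4 [0.5728 0.2097 0.2007] [ 0.697  0.717  0.    -0.001] q [-0.463  0.713  0.067  1.66  -0.065  0.771 -0.337] F [-1.1  0.2 -0.2] op 0.398
chest_drawer0_handle [(0.89, [0.577, 0.21, 0.064], [285.0, 197.0])]
drawer_in [(0.64, [0.637, 0.211, 0.022], [342.0, 187.0])]
cup [(0.93, [0.53, -0.077, -0.0], [246.0, 369.0]), (0.86, [0.632, 0.014, -0.002], [320.0, 324.0])]
cup_rim [(0.77, [0.631, 0.008, 0.064], [324.0, 361.0])]
empty_cup []
```

View pics/w1.png

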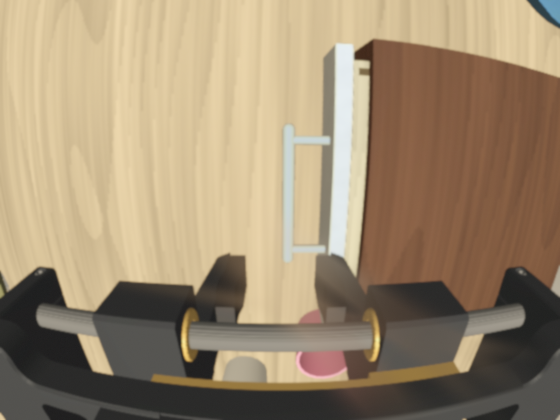

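Run:
```python
from h import *
s=r.get_state();c=r.snapshot("wrist")
a=wray(c,s,(288.5,128),.067);b=wray(c,s,(288,258),.067);print(a,b,(a+b)/2,np.degrees(np.arctan2(*(a-b)[:2])))
for p in [(350,60),(340,240)]: print(wray(c,s,p,.089))
print(wray(c,s,(326,230),.089),wray(c,s,(330,140),.067),R.from_quat(s["eef_rot"]).as_matrix().round(3))
```

```text
[0.57890938 0.27104364 0.067     ] [0.58266713 0.14860743 0.067     ] [0.58078826 0.20982554 0.067     ] -1.757944039322363
[0.62492645 0.32980446 0.089     ]
[0.62669929 0.17821002 0.089     ]
[0.61351076 0.18740632 0.089     ] [0.61515333 0.26207873 0.067     ] [[-0.027  1.    -0.   ]
 [ 1.     0.027  0.   ]
 [ 0.    -0.    -1.   ]]
```

Call:
{"name": "carry_out", "arguments": {
  "commands": [
    [0,0,0.03,0,0,0],
    [0,0,0.06,0,0,0],
    [0,0,0.085,0,0,0],
    [0,0,0.105,0,0,0],
    [0,0,0.12,0,0,0],
    [0,0,0.135,0,0,0],
    [0,0,0.146,0,0,0],
    [0,0,0.146,0,0,0]
  ]
}}

```text
clock: 3.55
tool_pos: [0.573, 0.2077, 0.0534]
eef_rot: [0.698, 0.716, -0.001, -0.0]
contact_force: [-0.8, 0.3, 1.3]
opening: 0.402
```

Call:
{"name": "carry_out", "arguments": {
  "commands": [
    [0,0,0,0,0,0],
    [0,0,0,0,0,0],
    [0,0,0,0,0,0],
    [0,0,0,0,0,0]
  ],
  "fingers": 255,
  "grip_force": 20
}}

```text
clock: 3.95
tool_pos: [0.5748, 0.2081, 0.0556]
eef_rot: [0.698, 0.716, 0.001, 0.0]
contact_force: [1.7, 0.0, 1.6]
opening: 0.112
```

Run:
```python
from h import *
s=log();c=r.snapshot("wrist");cv2.imwrite("pics/w2.png",c["img"])
```

```text
3.95 [0.5748 0.2081 0.0556] [0.698 0.716 0.001 0.   ] q [-0.447  0.924  0.043  1.739 -0.075  0.478 -0.329] F [1.7 0.  1.6] op 0.112
```

View pics/w2.png

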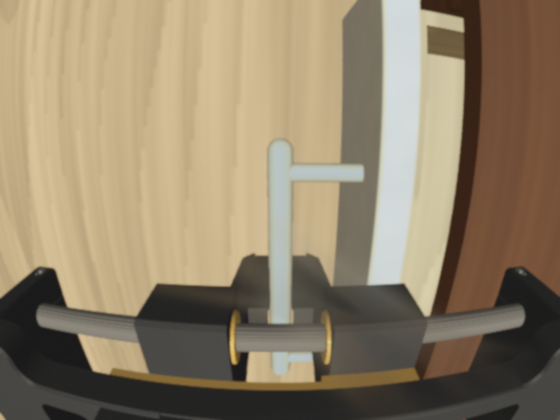

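Call:
{"name": "carry_out", "arguments": {
  "commands": [
    [0,-0.008,0,0,0,0],
    [0,-0.02,0,0,0,0],
    [0,-0.035,0,0,0,0],
    [0,-0.05,0,0,0,0],
    [0,-0.065,0,0,0,0],
    [0,-0.08,0,0,0,0],
    [0,-0.095,0,0,0,0],
    [0,-0.11,0,0,0,0],
    [0,-0.125,0,0,0,0],
    [0,-0.138,0,0,0,0],
    [0,-0.148,0,0,0,0],
    [0,-0.155,0,0,0,0]
  ]
}}

```text
clock: 5.2
tool_pos: [0.418, 0.2039, 0.0555]
eef_rot: [0.698, 0.716, 0.0, 0.0]
contact_force: [1.6, -0.7, 5.9]
opening: 0.113
```

Call:
{"name": "carry_out", "arguments": {
  "commands": [
    [0,0,0,0,0,0],
    [0,0,0,0,0,0],
    [0,0,0,0,0,0]
  ],
  "fingers": 153
}}

```text
clock: 5.5
tool_pos: [0.4187, 0.2038, 0.0547]
eef_rot: [0.698, 0.716, -0.0, -0.0]
contact_force: [-0.9, 0.2, -0.7]
opening: 0.364
```

Run:
```python
from h import *
s=log();c=r.snapshot("top");cv2.imwrite("pics/t3.png",c["img"])
c2=r.snapshot("side")
for cc in(c,c2):
  for l in("chest_drawer0_handle","drawer_in"):
    print(l,[(round(d["p"],2),np.round(d["xyz"],3).tolist()) for d in r.spot_point(cc,l)][:4])
```

```text
5.5 [0.4187 0.2038 0.0547] [ 0.698  0.716 -0.    -0.   ] q [-0.565  0.841  0.021  2.174 -0.124  0.127 -0.402] F [-0.9  0.2 -0.7] op 0.364
chest_drawer0_handle [(0.74, [0.533, -0.077, 0.068]), (0.71, [0.416, 0.207, 0.071])]
drawer_in [(0.59, [0.471, 0.207, 0.02])]
chest_drawer0_handle [(0.79, [0.417, 0.204, 0.064])]
drawer_in [(0.62, [0.476, 0.204, 0.028]), (0.24, [0.421, 0.204, 0.066])]
```

View pics/t3.png

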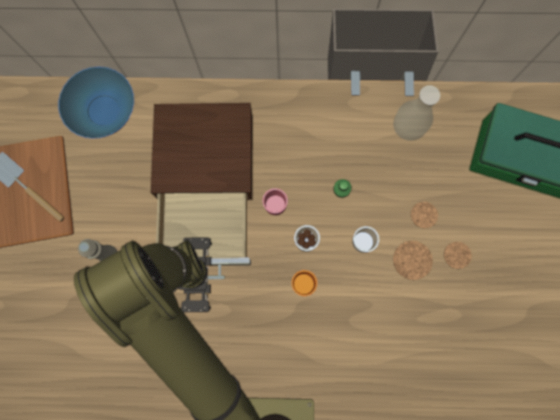

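Call:
{"name": "carry_out", "arguments": {
  "commands": [
    [0,0,-0.02,0,0,0],
    [0,0,-0.05,0,0,0],
    [0,0,-0.09,0,0,0],
    [0,0,-0.13,0,0,0],
    [0,0,-0.17,0,0,0],
    [0,0,-0.2,0,0,0],
    [0,0,-0.2,0,0,0],
    [0,0,-0.2,0,0,0]
  ],
  "fingers": 0
}}

```text
clock: 6.6
tool_pos: [0.419, 0.204, 0.255]
eef_rot: [0.698, 0.716, 0.001, 0.0]
contact_force: [-0.4, 0.3, -0.5]
opening: 1.002
```

```bash
cat > kin.py <<'E'
import numpy as np, json
from scipy.spatial.transform import Rotation as R
from scipy.optimize import least_squares
LIM=np.array([[-3.01,3.01],[-.46,2.08],[-1.47,1.51],[.13,2.56],[-1,4.14],[.04,2.09],[-2.66,2.66]])
def chain(q):
    A=R.from_rotvec([0,0,-q[0]]);Z=[]
    for i in range(1,7):
        A=A*R.from_rotvec([0,q[i],0] if i%2 else [0,0,-q[i]+(np.pi/2 if i==6 else 0)])
        Z.append(A)
    return Z
def fk(q,L):
    Z=chain(q);z=lambda k:Z[k].apply([0,0,1])
    return np.array([0,0,L[0]])+L[1]*z(0)+L[2]*z(2)+L[3]*z(4),Z[5]
E
python3 - <<'E'
from h import *; from kin import *
s=log()
D=[json.loads(l) for l in open("log.jsonl")]+[[[-1.114,0.69,-0.194,1.566,0.157,0.902,-0.215],[.256,.569,.238],[.21,.978,-.001,0]]]
print(len(D))
M=[];b=[]
for q,p,o in D:
    Z=chain(q);print("ang",(Z[5].inv()*R.from_quat(o)).magnitude().round(4))
    M.append(np.c_[[0,0,1],Z[0].apply([0,0,1]),Z[2].apply([0,0,1]),Z[4].apply([0,0,1])]);b.append(p)
L,res,rk,sv=np.linalg.lstsq(np.vstack(M),np.hstack(b),rcond=None);print(L,sv,(np.vstack(M)@L-np.hstack(b)).round(4))
# elbow offset test: x-offset along local x at elbow
M2=[]
for (q,p,o),m in zip(D,M):
    Z=chain(q);M2.append(np.c_[m,Z[1].apply([1,0,0]),Z[2].apply([1,0,0])])
L2,_,rk,sv=np.linalg.lstsq(np.vstack(M2),np.hstack(b),rcond=None);print(L2,sv,(np.vstack(M2)@L2-np.hstack(b)).round(4))
E
```

```text
6.6 [0.419 0.204 0.255] [0.698 0.716 0.001 0.   ] q [-0.631  0.463  0.118  2.019 -0.086  0.663 -0.432] F [-0.4  0.3 -0.5] op 1.002
5Traceback (most recent call last):
  File "<stdin>", line 7, in <module>
AttributeError: 'float' object has no attribute 'round'
```

```bash
cat > fit.py <<'E'
from h import *; from kin import *
D=[json.loads(l) for l in open("log.jsonl")]+[[[-1.114,0.69,-0.194,1.566,0.157,0.902,-0.215],[.256,.569,.238],[.21,.978,-.001,0]]]
M=[];b=[];M2=[]
for q,p,o in D:
    Z=chain(q);print("ang",round(float((Z[5].inv()*R.from_quat(o)).magnitude()),4))
    m=np.c_[[0,0,1],Z[0].apply([0,0,1]),Z[2].apply([0,0,1]),Z[4].apply([0,0,1])];M.append(m);b.append(p)
    M2.append(np.c_[m,Z[0].apply([1,0,0]),Z[2].apply([1,0,0]),Z[4].apply([1,0,0])])
for MM in(M,M2):
    A=np.vstack(MM);L,_,rk,sv=np.linalg.lstsq(A,np.hstack(b),rcond=None);print(L.round(4),sv.round(3),np.abs(A@L-np.hstack(b)).max().round(4))
E
python3 fit.py
```

```text
ang 0.0
ang 0.0
ang 0.0
ang 0.0
ang 0.001
[-6.4734  0.5672  0.3447 -6.4914] [4.006e+00 1.937e+00 4.420e-01 2.000e-03] 0.0414
[-6.982   0.5235  0.3316 -6.9942 -0.031  -0.0135 -0.0496] [4.436e+00 3.833e+00 5.100e-01 4.440e-01 3.250e-01 2.590e-01 2.000e-03] 0.0492
```

Call:
{"name": "carry_out", "arguments": {
  "commands": [
    [-0.025,0.01,-0.02,0,3,0],
    [-0.05,0.015,-0.03,0,6,0],
    [-0.075,0.02,-0.04,0,9,0],
    [-0.1,0.03,-0.05,0,12,0],
    [-0.125,0.035,-0.06,0,15,0],
    [-0.15,0.045,-0.07,0,18,0],
    [-0.175,0.05,-0.08,0,21,0],
    [-0.2,0.06,-0.08,0,24,0],
    [-0.225,0.065,-0.08,0,27,0],
    [-0.25,0.073,-0.08,0,30,0],
    [-0.25,0.073,-0.08,0,30,0]
  ]
}}

```text
clock: 7.7
tool_pos: [0.4986, -0.0503, 0.3312]
eef_rot: [0.678, 0.688, 0.18, -0.186]
contact_force: [0.2, 0.9, 0.5]
opening: 1.0
```

```bash
sed -i 's/<.05:/<9:/' h.py
python3 - <<'E'
from h import *
log()
E
python3 fit.py
```

```text
7.7 [ 0.4986 -0.0503  0.3312] [ 0.678  0.688  0.18  -0.186] q [ 0.377  0.521 -0.098  1.747 -0.504  1.104  0.585] F [0.2 0.9 0.5] op 1.0
ang 0.0
ang 0.0
ang 0.0
ang 0.0
ang 0.0
ang 0.001
[0.2593 0.5652 0.3393 0.2424] [4.36  2.139 0.564 0.309] 0.0424
[ 0.256   0.5495  0.3428  0.2481 -0.0279 -0.0121 -0.0207] [4.839 4.184 0.677 0.556 0.387 0.343 0.211] 0.0481
```

```bash
cat > fit2.py <<'E'
from h import *; from kin import *
D=[json.loads(l) for l in open("log.jsonl")]
A=[];b=[]
for q,p,o in D:
    Z=[R.from_rotvec([0,0,-q[0]])]+chain(q)
    cols=[np.array([0,0,1.])]
    for k in range(7):
        for ax in np.eye(3): cols.append(Z[k].apply(ax))
    A.append(np.c_[tuple(cols)]);b.append(p)
np.savez("D.npz",A=A,b=b)
b=np.hstack(b);A=np.vstack(A)
def tryc(c):
    L,_,rk,sv=np.linalg.lstsq(A[:,c],b,rcond=None);print(c,L.round(4),"smin",sv[-1].round(3),"err",np.abs(A[:,c]@L-b).max().round(4))
# col idx: 0 z; 1+3k+axis
tryc([0,6,12,18]);tryc([0,6,12,18,1]);tryc([0,6,12,18,2]);tryc([0,6,12,18,5]);tryc([0,6,12,18,8]);tryc([0,6,12,18,11]);tryc([0,6,12,18,14]);tryc([0,6,12,18,17])
for extra in ([1,2],[19],[20],[19,20],[4],[7],[10],[13],[16],[1,4,10,16]): tryc([0,6,12,18]+extra)
L=np.linalg.lstsq(A[:,[0,6,12,18]],b,rcond=None)[0];print((A[:,[0,6,12,18]]@L-b).reshape(-1,3).round(3))
E
python3 fit2.py
```

```text
[0, 6, 12, 18] [0.2808 0.5528 0.3533 0.2424] smin 0.297 err 0.0407
[0, 6, 12, 18, 1] [ 0.2547  0.5952  0.3721  0.233  -0.0386] smin 0.234 err 0.0405
[0, 6, 12, 18, 2] [ 0.3447  0.5624  0.3446  0.3227 -0.0456] smin 0.286 err 0.0025
[0, 6, 12, 18, 5] [ 0.3447  0.5624  0.3446  0.3227 -0.0456] smin 0.286 err 0.0025
[0, 6, 12, 18, 8] [ 0.3483  0.5641  0.3448  0.3284 -0.0462] smin 0.285 err 0.0019
[0, 6, 12, 18, 11] [ 0.3483  0.5641  0.3448  0.3284 -0.0462] smin 0.285 err 0.0019
[0, 6, 12, 18, 14] [ 0.3463  0.5655  0.3535  0.3155 -0.045 ] smin 0.286 err 0.0124
[0, 6, 12, 18, 17] [ 0.3463  0.5655  0.3535  0.3155 -0.045 ] smin 0.286 err 0.0124
[0, 6, 12, 18, 1, 2] [ 0.3438  0.5638  0.3452  0.3223 -0.0013 -0.0456] smin 0.224 err 0.0026
[0, 6, 12, 18, 19] [ 0.3311  0.5973  0.3334  0.3401 -0.0486] smin 0.288 err 0.0225
[0, 6, 12, 18, 20] [0.2448 0.4962 0.2963 0.2084 0.0753] smin 0.291 err 0.0263
[0, 6, 12, 18, 19, 20] [ 0.3247  0.5894  0.3297  0.3307 -0.0454  0.0066] smin 0.188 err 0.0227
[0, 6, 12, 18, 4] [ 0.2354  0.5899  0.3905  0.2318 -0.0588] smin 0.216 err 0.0429
[0, 6, 12, 18, 7] [0.2902 0.5422 0.341  0.2425 0.0179] smin 0.239 err 0.0397
[0, 6, 12, 18, 10] [ 0.2813  0.5381  0.3503  0.2413 -0.0135] smin 0.278 err 0.0399
[0, 6, 12, 18, 13] [ 0.3609  0.4674  0.3465  0.3033 -0.0754] smin 0.215 err 0.0401
[0, 6, 12, 18, 16] [ 0.3207  0.5124  0.3371  0.2632 -0.0371] smin 0.238 err 0.0396
[0, 6, 12, 18, 1, 4, 10, 16] [ 0.3248  0.5865  0.3846  0.2892 -0.2707  0.007  -0.0321 -0.2053] smin 0.166 err 0.0304
[[-0.02   0.041  0.002]
 [-0.023  0.039  0.003]
 [-0.03   0.035  0.002]
 [-0.024  0.038  0.   ]
 [ 0.017  0.002 -0.007]]
```

```bash
cat >> kin.py <<'E'
L5=[.3483,.5641,.3448,.3284,-.0462]
def fk(q):
    Z=chain(q);e=[0,0,1]
    return np.array([0,0,L5[0]])+L5[1]*Z[0].apply(e)+L5[4]*Z[1].apply([0,1,0])+L5[2]*Z[2].apply(e)+L5[3]*Z[4].apply(e),Z[5]
def mid(q): # elbow & wrist pos
    Z=chain(q);e=[0,0,1];el=np.array([0,0,L5[0]])+L5[1]*Z[0].apply(e)+L5[4]*Z[1].apply([0,1,0]);return el,el+L5[2]*Z[2].apply(e)
def ik(p,Rt,q0,w=.02,qref=None):
    qref=q0 if qref is None else qref
    def f(q):
        P,Q=fk(q);return np.r_[(P-p)*10,(Q.inv()*Rt).as_rotvec()*3,w*(q-qref)]
    s=least_squares(f,np.clip(q0,LIM[:,0]+.02,LIM[:,1]-.02),bounds=(LIM[:,0]+.01,LIM[:,1]-.01),max_nfev=60)
    P,Q=fk(s.x);return s.x,np.linalg.norm(P-p),(Q.inv()*Rt).magnitude()
def rot(az,phi,roll=0,flip=0):
    # tool pointing azimuth az (deg), phi deg below horizontal; roll about tool z; jaws horizontal at roll 0
    az,phi=np.radians([az,phi]);t=np.array([np.cos(az)*np.cos(phi),np.sin(az)*np.cos(phi),-np.sin(phi)])
    y=np.array([np.sin(az),-np.cos(az),0])   # az=90 -> +X
    x=np.cross(y,t);return R.from_matrix(np.c_[x,y,t])*R.from_rotvec([0,0,np.radians(roll+180*flip)])
E
cat > scan.py <<'E'
from kin import *
rng=np.random.default_rng(0)
def best(p,Rt,n=14):
    b=None
    for i in range(n):
        q0=LIM[:,0]+(LIM[:,1]-LIM[:,0])*rng.random(7);q0[0]=rng.uniform(-1.2,1.2)
        q,e,a=ik(np.array(p),Rt,q0,w=.003,qref=LIM.mean(1)*0+np.array([0,.8,0,1.5,1.5,1,0]))
        if e<.004 and a<.02:
            m=np.minimum(q-LIM[:,0],LIM[:,1]-q).min()
            if b is None or m>b[0]: b=(m,q)
    return b
t=lambda az,phi:rot(az,phi).apply([0,0,1])
for nm,g in(("G",[.53,-.077,.048]),("C",[.479,-.376,.054])):
    for az in (90,60,30,0,-30,-60,-90):
        for phi in (35,):
            for fl in(0,1):
                b=best(np.array(g)+.019*t(az,phi),rot(az,phi,0,fl),8)
                print(nm,az,phi,fl,None if b is None else (round(b[0],2),b[1].round(2).tolist()))
for az in (90,60,30,0,-30,-60,-90):
    for roll in(-150,-90,0,90,150,180):
        b=best(np.array([.55,.205,.17])+.019*t(az,0),rot(az,0,roll),6)
        print("P",az,roll,None if b is None else (round(b[0],2),b[1].round(2).tolist()))
E
time timeout 550 python3 scan.py
```

```text
G 90 35 0 (np.float64(0.73), [0.85, 1.27, -0.68, 1.66, -0.27, 0.81, 0.67])
G 90 35 1 (np.float64(0.16), [0.55, 1.19, -0.13, 1.66, -0.84, 1.04, -1.94])
G 60 35 0 (np.float64(0.26), [1.2, 1.49, -1.19, 2.03, 1.03, 0.3, -0.83])
G 60 35 1 (np.float64(0.24), [1.2, 1.48, -1.18, 2.03, 1.01, 0.28, 2.33])
G 30 35 0 (np.float64(0.16), [0.6, 1.24, -0.22, 2.4, 3.83, 1.12, 2.15])
G 30 35 1 (np.float64(0.16), [1.11, 1.5, -1.1, 2.4, 2.94, 0.74, 0.11])
G 0 35 0 None
G 0 35 1 None
G -30 35 0 (np.float64(0.01), [-0.4, 1.37, 0.15, 2.55, 2.55, 1.46, 0.91])
G -30 35 1 (np.float64(0.01), [0.01, 1.35, -0.52, 2.55, 2.33, 1.81, -1.67])
G -60 35 0 (np.float64(0.32), [-0.35, 1.19, -0.16, 2.24, 1.81, 1.15, 1.28])
G -60 35 1 (np.float64(0.32), [-0.4, 1.19, -0.08, 2.24, 1.82, 1.08, -1.89])
G -90 35 0 (np.float64(0.7), [-0.22, 1.17, -0.32, 1.86, 1.24, 1.27, 1.59])
G -90 35 1 (np.float64(0.7), [-0.44, 1.18, 0.06, 1.86, 1.07, 0.96, -1.43])
C 90 35 0 (np.float64(0.57), [1.15, 1.41, -0.8, 1.03, 0.08, 1.52, 0.63])
C 90 35 1 (np.float64(0.53), [0.92, 1.33, -0.15, 1.03, -0.45, 1.56, -2.12])
C 60 35 0 (np.float64(0.74), [1
[... 3158 characters left out ...]
0 (np.float64(0.36), [-0.9, 1.28, -0.09, 1.64, 1.19, 1.73, 0.17])
P -60 150 (np.float64(0.69), [-1.21, 1.39, 0.49, 1.64, 0.88, 1.26, -0.65])
P -60 180 (np.float64(0.54), [-1.02, 1.3, 0.13, 1.64, 1.09, 1.55, -1.33])
P -90 -150 (np.float64(0.28), [-0.97, 1.44, 0.38, 1.15, 0.62, 1.81, -1.46])
P -90 -90 (np.float64(0.23), [-1.02, 1.47, 0.53, 1.15, 0.53, 1.74, -2.43])
P -90 0 (np.float64(0.21), [-0.91, 1.41, 0.23, 1.15, 0.72, 1.88, 2.13])
P -90 90 (np.float64(0.11), [-0.83, 1.39, 0.03, 1.15, 0.84, 1.98, 0.46])
P -90 150 (np.float64(0.11), [-0.83, 1.39, 0.04, 1.15, 0.83, 1.98, -0.58])
P -90 180 (np.float64(0.23), [-0.92, 1.42, 0.27, 1.15, 0.69, 1.86, -1.0])
real	1m2.551s
user	1m1.624s
sys	0m0.167s
```

```bash
cat >> h.py <<'E'
def rel(tp,Rt,s=None):
    s=s or r.get_state();R0=R.from_quat(s["eef_rot"]);print("d",R0.inv().apply(np.array(tp)-s["tool_pos"]).round(4).tolist(),"rv",np.degrees((R0.inv()*Rt).as_rotvec()).round(2).tolist())
E
python3 - <<'E'
from h import *; from kin import *
c=r.snapshot("top")
s=r.get_state()
az,phi=91.5,35
Rt=rot(az,phi);t=Rt.apply([0,0,1]);g=np.array([.530,-.076,.048])+.019*t
rel(g-.24*t,Rt,s)
q=np.array(s["q"]);print(fk(q)[0]-s["tool_pos"])
# sim continuity
P0,Q0=fk(q);
from scipy.spatial.transform import Slerp
def path(q,p1,R1,n=8):
    P0,Q0=fk(q);S=Slerp([0,1],R.concatenate([Q0,R1]))
    for k in range(1,n+1):
        q,e,a=ik(P0+(p1-P0)*k/n,S(k/n),q)
    print(q.round(2).tolist(),round(e,4),round(float(a),3));return q
q=path(q,g-.24*t,Rt);q=path(q,g,Rt);q=path(q,g+[0,0,.15],Rt)
h=np.array([.535,.22,.22]);R1=rot(91.5,35);q=path(q,h+.019*R1.apply([0,0,1]),R1)
R1=rot(91.5,0);q=path(q,h+.019*R1.apply([0,0,1])-[0,0,.05],R1);
for ro in(60,110,150):R1=rot(91.5,0,ro);q=path(q,h+.019*R1.apply([0,0,1])-[0,0,.05],R1)
E
```

```text
d [-0.261, 0.0333, 0.0306] rv [0.05, 24.98, -0.45]
[ 0.00189862  0.00030814 -0.00083907]
[0.79, 1.1, -0.18, 1.23, -0.53, 1.52, 0.9] 0.0 0.0
[0.63, 1.2, -0.29, 1.64, -0.69, 0.97, 1.07] 0.0 0.0
[0.63, 0.95, -0.28, 1.68, -0.69, 1.13, 0.93] 0.0 0.0
[0.34, 0.9, -0.62, 1.95, -0.99, 0.59, 0.85] 0.0 0.0
[0.6, 1.44, -0.9, 1.84, -0.96, 0.76, 1.14] 0.0 0.0
[0.58, 1.42, -0.87, 1.84, -0.99, 0.79, 0.12] 0.0 0.0
[0.58, 1.42, -0.87, 1.84, -0.99, 0.79, -0.75] 0.0 0.0
[0.58, 1.42, -0.87, 1.84, -0.99, 0.79, -1.45] 0.0 0.0
```

Call:
{"name": "carry_out", "arguments": {
  "commands": [
    [-0.03,0.003,0,0,3,0],
    [-0.06,0.006,0,0,6,0],
    [-0.09,0.01,0.005,0,9,0],
    [-0.12,0.015,0.01,0,12,0],
    [-0.15,0.02,0.015,0,15,0],
    [-0.18,0.025,0.02,0,18,0],
    [-0.21,0.03,0.025,0,21,0],
    [-0.24,0.033,0.03,0,24,0],
    [-0.261,0.033,0.031,0,25,-0.4],
    [-0.261,0.033,0.031,0,25,-0.4],
    [-0.261,0.033,0.031,0,25,-0.4],
    [-0.261,0.033,0.031,0,25,-0.4]
  ],
  "fingers": 0
}}

```text
clock: 8.95
tool_pos: [0.5375, -0.2514, 0.1787]
eef_rot: [0.615, 0.638, 0.323, -0.33]
contact_force: [0.4, -0.1, 0.5]
opening: 1.002
```

Run:
```python
from h import *; from kin import *
s=log();c=r.snapshot("wrist");cv2.imwrite("pics/w4.png",c["img"])
for l in("cup","cup_rim","empty_cup"):
    print(l,[(round(d["p"],2),np.round(d["xyz"],3).tolist(),wpx(c,s,d["xyz"]).round().tolist()) for d in r.spot_point(c,l)][:4])
Rt=rot(91.5,35);t=Rt.apply([0,0,1]);g=np.array([.530,-.076,.048])+.019*t
rel(g,Rt,s);rel(g-.24*t,Rt,s)
```

```text
8.95 [ 0.5375 -0.2514  0.1787] [ 0.615  0.638  0.323 -0.33 ] q [ 0.769  1.1   -0.162  1.229 -0.554  1.52   0.919] F [ 0.4 -0.1  0.5] op 1.002
cup [(0.88, [0.633, 0.013, -0.0], [351.0, 161.0]), (0.71, [0.529, -0.08, -0.001], [277.0, 210.0]), (0.71, [0.408, -0.07, 0.0], [186.0, 200.0])]
cup_rim [(0.87, [0.631, 0.009, 0.06], [357.0, 130.0]), (0.83, [0.406, -0.068, 0.067], [172.0, 164.0]), (0.69, [0.531, -0.073, 0.068], [279.0, 168.0])]
empty_cup [(0.97, [0.528, -0.238, -0.001], [270.0, 334.0])]
d [-0.0066, -0.0023, 0.2378] rv [-0.14, -0.07, 0.52]
d [-0.0063, -0.0029, -0.0022] rv [-0.14, -0.07, 0.52]
```

View pics/w4.png

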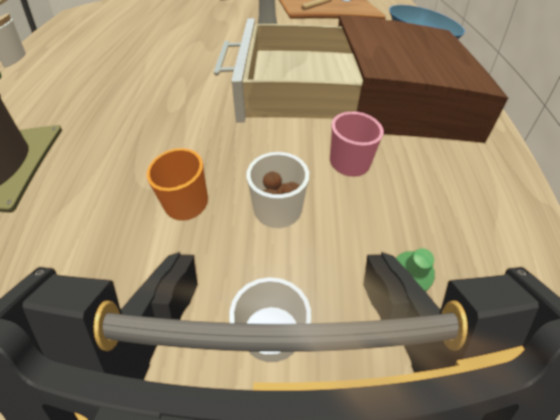

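Run:
```python
from h import *; from kin import *
s=r.get_state();c=r.snapshot("wrist")
L_=wray(c,s,(248,180),.063);R_=wray(c,s,(308,178),.063);N=wray(c,s,(279,198),.063);F=wray(c,s,(277,155.5),.063)
print(L_,R_,N,F);cx=(L_+R_)/2;print(cx,(N+F)/2)
Rt=R.from_quat(s["eef_rot"]);t=Rt.apply([0,0,1]);print(t)
g=np.array([.530,-.075,.048])+.019*t
rel(g,Rt,s)
```

```text
[ 0.49739839 -0.08939385  0.063     ] [ 0.56324575 -0.08400136  0.063     ] [ 0.53225209 -0.1134134   0.063     ] [ 0.52770464 -0.04979963  0.063     ]
[ 0.53032207 -0.0866976   0.063     ] [ 0.52997837 -0.08160652  0.063     ]
[-0.02310147  0.81852169 -0.57401095]
d [-0.0048, -0.0022, 0.2396] rv [0.0, 0.0, 0.0]
```

Call:
{"name": "carry_out", "arguments": {
  "commands": [
    [-0.004,-0.002,0.02,0,0,0],
    [-0.006,-0.002,0.05,0,0,0],
    [-0.006,-0.002,0.08,0,0,0],
    [-0.006,-0.002,0.11,0,0,0],
    [-0.006,-0.002,0.14,0,0,0],
    [-0.006,-0.002,0.165,0,0,0],
    [-0.006,-0.002,0.165,0,0,0]
  ]
}}

```text
clock: 9.9
tool_pos: [0.53, -0.1181, 0.0778]
eef_rot: [0.615, 0.638, 0.323, -0.333]
contact_force: [0.3, 0.2, 0.4]
opening: 1.0
```

Run:
```python
from h import *; from kin import *
s=log();c=r.snapshot("wrist");cv2.imwrite("pics/w5.png",c["img"])
c2=r.snapshot("side");cv2.imwrite("pics/s5.png",c2["img"][140:350,150:430].repeat(2,0).repeat(2,1))
t=R.from_quat(s["eef_rot"]).apply([0,0,1]);g=np.array([.530,-.077,.048])+.019*t;rel(g,R.from_quat(s["eef_rot"]),s)
```

```text
9.9 [ 0.53   -0.1181  0.0778] [ 0.615  0.638  0.323 -0.333] q [ 0.67   1.158 -0.226  1.542 -0.64   1.137  1.038] F [0.3 0.2 0.4] op 1.0
d [-0.0011, 0.0014, 0.0697] rv [0.0, 0.0, 0.0]
```

View pics/w5.png

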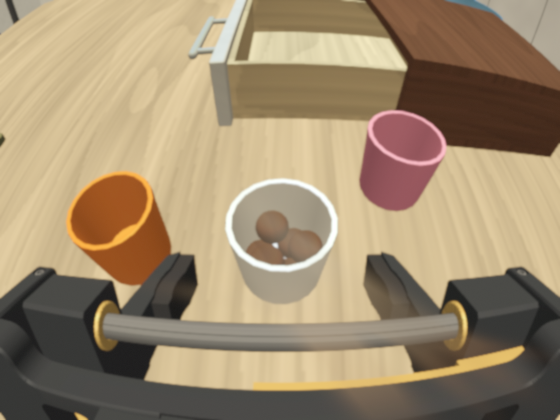

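View pics/s5.png

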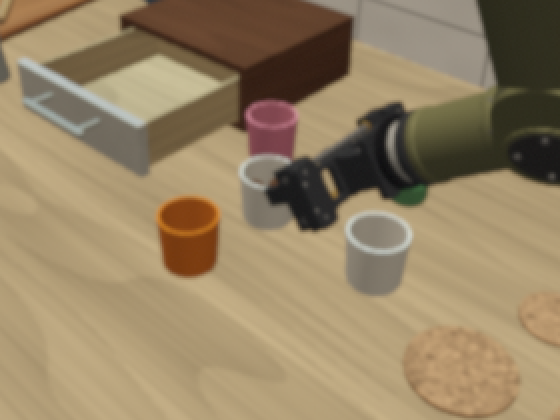

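Call:
{"name": "carry_out", "arguments": {
  "commands": [
    [-0.001,0.001,0.012,0,0,0],
    [-0.001,0.001,0.025,0,0,0],
    [-0.001,0.001,0.04,0,0,0],
    [-0.001,0.001,0.055,0,0,0],
    [-0.001,0.001,0.065,0,0,0],
    [-0.001,0.001,0.07,0,0,0],
    [-0.001,0.001,0.07,0,0,0]
  ]
}}

```text
clock: 10.7
tool_pos: [0.5304, -0.0648, 0.0366]
eef_rot: [0.616, 0.638, 0.323, -0.331]
contact_force: [-0.7, -0.1, 0.7]
opening: 1.001
```

Run:
```python
from h import *
s=log();c=r.snapshot("wrist");cv2.imwrite("pics/w6.png",c["img"])
```

```text
10.7 [ 0.5304 -0.0648  0.0366] [ 0.616  0.638  0.323 -0.331] q [ 0.624  1.208 -0.265  1.622 -0.695  0.988  1.086] F [-0.7 -0.1  0.7] op 1.001
```

View pics/w6.png

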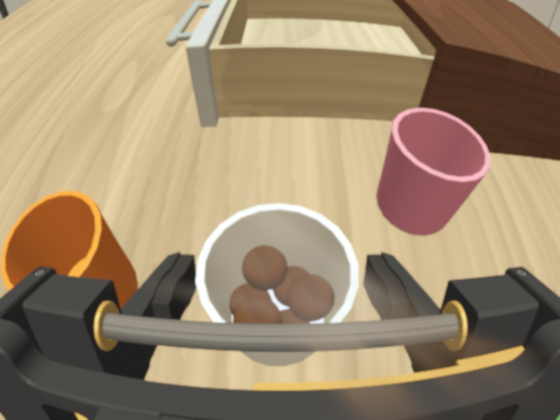

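Call:
{"name": "carry_out", "arguments": {
  "commands": [
    [0,0,0,0,0,0],
    [0,0,0,0,0,0],
    [0,0,0,0,0,0],
    [0,0,0,0,0,0],
    [0,0,0,0,0,0]
  ],
  "fingers": 255,
  "grip_force": 35
}}

```text
clock: 11.25
tool_pos: [0.5304, -0.0658, 0.037]
eef_rot: [0.617, 0.638, 0.323, -0.33]
contact_force: [-0.5, -1.8, 3.0]
opening: 0.757
```

Run:
```python
from h import *
s=log();t=R.from_quat(s["eef_rot"]);print(t.as_matrix().round(3));rel(np.array(s["tool_pos"])+[0,0,.15],t,s)
```

```text
11.25 [ 0.5304 -0.0658  0.037 ] [ 0.617  0.638  0.323 -0.33 ] q [ 0.625  1.207 -0.264  1.622 -0.694  0.989  1.086] F [-0.5 -1.8  3. ] op 0.757
[[-0.021  1.    -0.023]
 [ 0.573  0.031  0.819]
 [ 0.819  0.005 -0.574]]
d [0.1228, 0.0007, -0.0861] rv [0.0, 0.0, 0.0]
```

Call:
{"name": "carry_out", "arguments": {
  "commands": [
    [0.008,0,-0.006,0,0,0],
    [0.02,0,-0.014,0,0,0],
    [0.037,0,-0.026,0,0,0],
    [0.053,0,-0.037,0,0,0],
    [0.07,0,-0.049,0,0,0],
    [0.086,0,-0.06,0,0,0],
    [0.1,0,-0.07,0,0,0],
    [0.115,0,-0.08,0,0,0],
    [0.123,0,-0.086,0,0,0],
    [0.123,0,-0.086,0,0,0]
  ]
}}

```text
clock: 12.25
tool_pos: [0.5304, -0.0654, 0.1883]
eef_rot: [0.616, 0.638, 0.323, -0.329]
contact_force: [0.4, -0.2, -2.5]
opening: 0.761
```

Run:
```python
from h import *; from kin import *
s=log();c=r.snapshot("wrist");cv2.imwrite("pics/w7.png",c["img"])
q=np.array(s["q"])
from scipy.spatial.transform import Slerp
def path(q,p1,R1,n=8):
    P0,Q0=fk(q);S=Slerp([0,1],R.concatenate([Q0,R1]))
    for k in range(1,n+1):
        q,e,a=ik(P0+(p1-P0)*k/n,S(k/n),q)
    print(q.round(2).tolist(),round(e,4),round(float(a),3));return q
for az in(91.5,105,120,135):
    print(az);R1=rot(az,35);h=np.array([.535,.215,.23]);q1=path(q,h+.019*R1.apply([0,0,1]),R1)
    for ph in (15,0):
        R1=rot(az,ph);q1=path(q1,h+.019*R1.apply([0,0,1])-[0,0,.06],R1)
    R1=rot(az,0,140);q1=path(q1,h+.019*R1.apply([0,0,1])-[0,0,.06],R1)
    print("elbow/wrist",[m.round(2).tolist() for m in mid(q1)])
R1=rot(91.5,35);h=np.array([.535,.215,.21]);rel(h+.019*R1.apply([0,0,1]),R1,s)
R1=rot(105,35);h=np.array([.535,.215,.21]);rel(h+.019*R1.apply([0,0,1]),R1,s)
```

```text
12.25 [ 0.5304 -0.0654  0.1883] [ 0.616  0.638  0.323 -0.329] q [ 0.622  0.958 -0.26   1.661 -0.694  1.146  0.949] F [ 0.4 -0.2 -2.5] op 0.761
91.5
[0.34, 0.87, -0.6, 1.94, -0.99, 0.62, 0.84] 0.0 0.0
[0.54, 1.25, -0.83, 1.91, -0.98, 0.63, 1.07] 0.0 0.0
[0.6, 1.43, -0.88, 1.84, -0.96, 0.78, 1.15] 0.0 0.0
[0.58, 1.42, -0.86, 1.84, -0.99, 0.81, -1.27] 0.0 0.0
elbow/wrist [[0.45, -0.34, 0.4], [0.54, -0.09, 0.17]]
105
[0.2, 0.89, -0.4, 1.76, -0.83, 0.93, 0.81] 0.0 0.0
[0.34, 1.18, -0.53, 1.7, -0.89, 1.04, 1.02] 0.0 0.0
[0.39, 1.34, -0.6, 1.63, -0.91, 1.19, 1.07] 0.0 0.0
[0.33, 1.32, -0.49, 1.63, -0.99, 1.27, -1.3] 0.0 0.0
elbow/wrist [[0.51, -0.22, 0.47], [0.62, -0.08, 0.17]]
120
[0.13, 0.94, -0.37, 1.57, -0.63, 1.17, 0.77] 0.0 0.0
[0.23, 1.22, -0.47, 1.47, -0.7, 1.31, 0.89] 0.0 0.0
[0.27, 1.36, -0.54, 1.39, -0.74, 1.47, 0.91] 0.0 0.0
[0.09, 1.32, -0.16, 1.39, -0.99, 1.68, -1.32] 0.0 0.0
elbow/wrist [[0.54, -0.09, 0.48], [0.69, -0.05, 0.17]]
135
[0.06, 1.0, -0.37, 1.38, -0.47, 1.4, 0.78] 0.0 0.0
[0.13, 1.27, -0.45, 1.24, -0.55, 1.58, 0.84] 0.0 0.0
[0.16, 1.41, -0.51, 1.14, -0.63, 1.74, 0.82] 0.0 0.0
[-0.09, 1.39, 0.09, 1.14, -0.99, 2.01, -1.31] 0.0 0.0
elbow/wrist [[0.56, 0.01, 0.45], [0.75, -0.0, 0.17]]
d [0.1786, 0.0134, 0.2359] rv [0.01, 0.06, 0.49]
d [0.1784, 0.0098, 0.2355] rv [11.06, 0.11, -7.26]
```

View pics/w7.png

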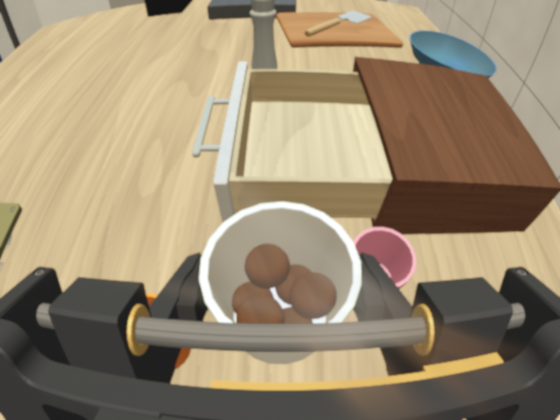

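```bash
cat > clr.py <<'E'
from h import *; from kin import *
ch=np.radians(1.6);ex=np.array([np.cos(ch),np.sin(ch)]);ey=np.array([-np.sin(ch),np.cos(ch)]);din=np.array([.475,.205])
def top(X): # obstacle top height at points
    d=X[:,:2]-din;x=d@ex;y=d@ey
    h=np.zeros(len(X))
    h[(x>-.025)&(x<0.003)&(abs(y)<.14)]=.089
    h[(x>=0)&(x<.16)&(abs(y)>.11)&(abs(y)<.135)]=.083
    h[(x>.145)&(x<.45)&(abs(y)<.14)]=.105
    return h
g=np.stack(np.meshgrid(np.linspace(-.0375,.0375,9),np.linspace(-.0935,.0935,21),np.linspace(-.20,-.045,20)),-1).reshape(-1,3)
f=np.stack(np.meshgrid(np.linspace(-.009,.009,3),np.r_[-.055,-.034,.034,.055],np.linspace(-.045,.019,8)),-1).reshape(-1,3)
def clear(gp,Rt):
    o=[]
    for b in(g,f):
        X=Rt.apply(b)+gp;o.append((X[:,2]-top(X)).min())
    return np.round(o,3)
def cup(gp,Rt,phi_g=35,hg=.047):
    c=Rt.apply([np.cos(np.radians(phi_g)),0,-np.sin(np.radians(phi_g))]);return np.degrees(np.arccos(c[2])),gp+(.065-hg)*c,c
E
python3 - <<'E'
from clr import *
s=r.get_state();q0=np.array(s["q"])
from scipy.spatial.transform import Slerp
for az in(100,108):
    q=q0;print(az)
    for (ph,ro,gp) in [(35,0,(.53,.215,.22)),(35,0,(.53,.215,.16)),(35,30,(.53,.215,.16)),(35,60,(.53,.215,.16)),(35,90,(.53,.215,.155)),(35,120,(.53,.215,.15)),(35,150,(.53,.215,.15)),(35,170,(.53,.215,.15)),(15,170,(.53,.215,.15)),(0,170,(.53,.215,.16))]:
        Rt=rot(az,ph,ro);gp=np.array(gp);P0,Q0=fk(q);p1=gp+.019*Rt.apply([0,0,1]);S=Slerp([0,1],R.concatenate([Q0,Rt]))
        for k in range(1,5): q,e,a=ik(P0+(p1-P0)*k/4,S(k/4),q)
        ti,m,c=cup(gp,Rt);print(ph,ro,gp,clear(gp,Rt),"tilt",ti.round(),m.round(3),"q",q.round(2).tolist(),round(e,4))
E
```

```text
100
35 0 [0.53  0.215 0.22 ] [0.11  0.113] tilt 0.0 [0.53  0.215 0.238] q [0.23, 0.89, -0.43, 1.85, -0.92, 0.82, 0.87] 0.0
35 0 [0.53  0.215 0.16 ] [0.05  0.053] tilt 0.0 [0.53  0.215 0.178] q [0.24, 0.99, -0.45, 1.85, -0.94, 0.74, 0.96] 0.0
35 30 [0.53  0.215 0.16 ] [0.047 0.076] tilt 24.0 [0.537 0.215 0.176] q [0.2, 0.98, -0.39, 1.85, -0.99, 0.78, 0.48] 0.0
35 60 [0.53  0.215 0.16 ] [0.035 0.106] tilt 48.0 [0.543 0.213 0.172] q [0.2, 0.98, -0.39, 1.85, -0.99, 0.78, -0.04] 0.0
35 90 [0.53  0.215 0.155] [0.04  0.099] tilt 71.0 [0.546 0.209 0.161] q [0.21, 0.99, -0.39, 1.85, -0.99, 0.77, -0.56] 0.0
35 120 [0.53  0.215 0.15 ] [0.03  0.096] tilt 90.0 [0.545 0.205 0.15 ] q [0.21, 1.0, -0.39, 1.85, -0.99, 0.77, -1.07] 0.0
35 150 [0.53  0.215 0.15 ] [0.029 0.11 ] tilt 105.0 [0.54  0.201 0.145] q [0.21, 1.0, -0.39, 1.85, -0.99, 0.77, -1.6] 0.0
35 170 [0.53  0.215 0.15 ] [0.043 0.035] tilt 109.0 [0.535 0.199 0.144] q [0.21, 1.0, -0.39, 1.85, -0.99, 0.77, -1.95] 0.0
15 170 [0.53  0.215 0.15 ] [0.021 0.038] tilt 129.0 [0.535 0.202 0.139] q [0.37, 1.21, -0.54, 1.78, -0.99, 0.94, -1.84] 0.0
0 17
[... 633 characters left out ...]
9] tilt 71.0 [0.547 0.212 0.161] q [0.05, 1.0, -0.14, 1.75, -0.99, 1.02, -0.49] 0.0
35 120 [0.53  0.215 0.15 ] [0.03  0.096] tilt 90.0 [0.546 0.207 0.15 ] q [0.05, 1.01, -0.14, 1.75, -0.99, 1.02, -1.01] 0.0
35 150 [0.53  0.215 0.15 ] [0.042 0.11 ] tilt 105.0 [0.542 0.202 0.145] q [0.05, 1.01, -0.14, 1.75, -0.99, 1.02, -1.53] 0.0
35 170 [0.53  0.215 0.15 ] [0.043 0.042] tilt 109.0 [0.538 0.2   0.144] q [0.05, 1.01, -0.14, 1.75, -0.99, 1.02, -1.88] 0.0
15 170 [0.53  0.215 0.15 ] [0.021 0.038] tilt 129.0 [0.537 0.203 0.139] q [0.21, 1.19, -0.3, 1.66, -0.99, 1.21, -1.82] 0.0
0 170 [0.53  0.215 0.16 ] [0.018 0.053] tilt 144.0 [0.536 0.206 0.145] q [0.28, 1.32, -0.41, 1.59, -0.99, 1.36, -1.81] 0.0
```

Run:
```python
from clr import *
Rt=rot(108,35);gp=np.array([.53,.215,.20]);rel(gp+.019*Rt.apply([0,0,1]),Rt)
```

```text
d [0.1711, 0.0043, 0.2406] rv [13.47, 0.1, -9.06]
```

Call:
{"name": "carry_out", "arguments": {
  "commands": [
    [0.01,0,0.013,0,0,0],
    [0.025,0,0.035,1,0,-0.7],
    [0.043,0.001,0.06,2.5,0,-1.7],
    [0.062,0.001,0.087,4,0,-2.7],
    [0.08,0.002,0.113,5.5,0,-3.7],
    [0.098,0.002,0.138,7,0,-4.7],
    [0.117,0.003,0.164,8.5,0,-5.7],
    [0.135,0.003,0.19,10,0,-6.7],
    [0.15,0.004,0.211,11.5,0.1,-7.7],
    [0.163,0.004,0.229,12.7,0.1,-8.5],
    [0.171,0.004,0.241,13.5,0.1,-9],
    [0.171,0.004,0.241,13.5,0.1,-9]
  ]
}}

```text
clock: 13.5
tool_pos: [0.523, 0.2334, 0.189]
eef_rot: [0.52, 0.718, 0.271, -0.376]
contact_force: [0.2, -0.3, -2.6]
opening: 0.758
```

Run:
```python
from clr import *
s=log();c=r.snapshot("wrist");cv2.imwrite("pics/w8.png",c["img"])
Rt=rot(108,35);gp=np.array([.53,.215,.155]);rel(gp+.019*Rt.apply([0,0,1]),Rt,s)
```

```text
13.5 [0.523  0.2334 0.189 ] [ 0.52   0.718  0.271 -0.376] q [ 0.181  0.956 -0.401  1.734 -0.793  0.928  0.847] F [ 0.2 -0.3 -2.6] op 0.758
d [-0.0392, 0.0011, 0.0222] rv [-0.3, -0.24, 0.04]
```

View pics/w8.png

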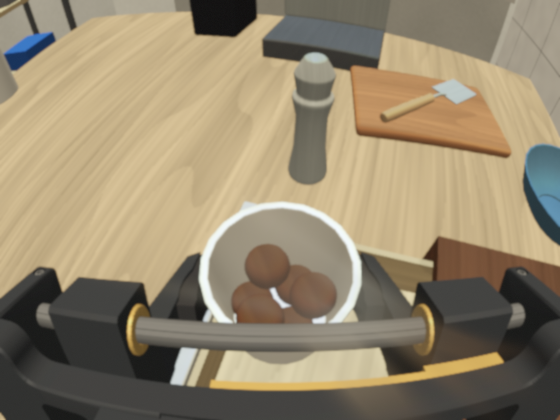

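Call:
{"name": "carry_out", "arguments": {
  "commands": [
    [-0.01,0,0.006,0,0,0],
    [-0.025,0.001,0.014,0,0,0],
    [-0.039,0.001,0.022,0,0,0],
    [-0.039,0.001,0.022,0,0,5],
    [-0.039,0.001,0.022,0,0,12],
    [-0.039,0.001,0.022,0,0,19],
    [-0.039,0.001,0.022,0,0,26],
    [-0.039,0.001,0.022,0,0,33],
    [-0.039,0.001,0.022,0,0,40],
    [-0.039,0.001,0.022,0,0,46],
    [-0.039,0.001,0.022,0,0,50],
    [-0.039,0.001,0.022,0,0,50]
  ]
}}

```text
clock: 14.75
tool_pos: [0.5268, 0.2255, 0.1425]
eef_rot: [0.776, 0.429, 0.087, -0.454]
contact_force: [-0.5, -0.6, -2.4]
opening: 0.753
```

Run:
```python
from clr import *
s=log();c=r.snapshot("wrist");cv2.imwrite("pics/w9.png",c["img"])
Rt=R.from_quat(s["eef_rot"]);gp=s["tool_pos"]-.019*Rt.apply([0,0,1]);print(gp,cup(gp,Rt),clear(gp,Rt))
```

```text
14.75 [0.5268 0.2255 0.1425] [ 0.776  0.429  0.087 -0.454] q [ 0.085  1.011 -0.203  1.733 -0.941  0.99   0.162] F [-0.5 -0.6 -2.4] op 0.753
[0.53161435 0.21069086 0.15339183] (np.float64(40.7171243694768), array([0.54334062, 0.21129545, 0.16703474]), array([0.65145964, 0.03358861, 0.75793941])) [0.025 0.103]
```

View pics/w9.png

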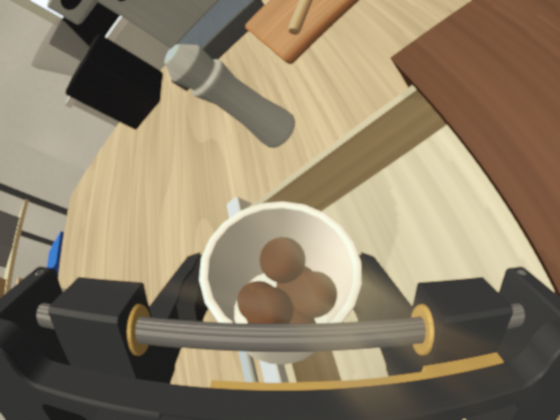

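Run:
```python
from clr import *
import kin
s=r.get_state();q0=np.array(s["q"]);kin.LIM[4,0]=-2
from scipy.spatial.transform import Slerp
for az in(108,120,135,150):
  for ph in(35,45):
    q=q0;out=[]
    for ro in (50,85,120,165):
        a_=108+(az-108)*min(1,(ro-50)/70) ;Rt=rot(a_,35+(ph-35)*min(1,(ro-50)/70),ro)
        gp=np.array([.53,.213,.155]);P0,Q0=fk(q);p1=gp+.019*Rt.apply([0,0,1]);S=Slerp([0,1],R.concatenate([Q0,Rt]))
        for k in range(1,5): q,e,a=ik(P0+(p1-P0)*k/4,S(k/4),q)
        out.append((ro,q[4].round(2),clear(gp,Rt)[0],round(cup(gp,Rt)[0])))
    print(az,ph,out,q.round(2).tolist())
```

```text
108 35 [(50, np.float64(-0.94), np.float64(0.027), 41), (85, np.float64(-1.03), np.float64(0.038), 67), (120, np.float64(-1.1), np.float64(0.035), 90), (165, np.float64(-1.17), np.float64(0.042), 109)] [-0.14, 1.03, 0.21, 1.75, -1.17, 1.25, -1.64]
108 45 [(50, np.float64(-0.94), np.float64(0.027), 41), (85, np.float64(-1.02), np.float64(0.043), 65), (120, np.float64(-1.08), np.float64(0.051), 83), (165, np.float64(-1.16), np.float64(0.055), 99)] [-0.25, 0.96, 0.29, 1.78, -1.16, 1.14, -1.69]
120 35 [(50, np.float64(-0.94), np.float64(0.027), 41), (85, np.float64(-0.94), np.float64(0.03), 67), (120, np.float64(-0.95), np.float64(0.04), 90), (165, np.float64(-1.04), np.float64(0.062), 109)] [-0.2, 1.07, 0.27, 1.59, -1.04, 1.4, -1.65]
120 45 [(50, np.float64(-0.94), np.float64(0.027), 41), (85, np.float64(-0.93), np.float64(0.042), 65), (120, np.float64(-0.93), np.float64(0.056), 83), (165, np.float64(-1.03), np.float64(0.07), 99)] [-0.29, 1.01, 0.35, 1.65, -1.03, 1.28, -1.68]
135 35 [(50, np.float64(-0.94), np.float64(0.027), 41), (85, np.float64(-0.85), np.float64(0.012), 67), (120, np
[... 177 characters left out ...]
0.027), 41), (85, np.float64(-0.84), np.float64(0.021), 65), (120, np.float64(-0.77), np.float64(0.057), 83), (165, np.float64(-0.89), np.float64(0.072), 99)] [-0.34, 1.06, 0.39, 1.48, -0.89, 1.43, -1.63]
150 35 [(50, np.float64(-0.94), np.float64(0.027), 41), (85, np.float64(-0.76), np.float64(0.002), 67), (120, np.float64(-0.65), np.float64(0.013), 90), (165, np.float64(-0.77), np.float64(0.062), 109)] [-0.32, 1.19, 0.35, 1.23, -0.77, 1.72, -1.58]
150 45 [(50, np.float64(-0.94), np.float64(0.027), 41), (85, np.float64(-0.75), np.float64(0.01), 65), (120, np.float64(-0.63), np.float64(0.029), 83), (165, np.float64(-0.76), np.float64(0.078), 99)] [-0.39, 1.11, 0.41, 1.34, -0.76, 1.56, -1.55]
```

Run:
```python
from clr import *
s=r.get_state()
for a,ro in((118,85),(128,120)):
    Rt=rot(a,35,ro);gp=np.array([.52,.213,.162]);rel(gp+.019*Rt.apply([0,0,1]),Rt,s);print(clear(gp,Rt),cup(gp,Rt))
```

```text
d [-0.0036, -0.016, -0.0003] rv [3.09, -7.63, 29.1]
[0.042 0.106] (np.float64(67.20268972770644), array([0.53659367, 0.21307942, 0.1689745 ]), array([0.92187078, 0.00441205, 0.38747231]))
d [-0.0059, -0.0174, -0.0009] rv [1.41, -16.98, 57.94]
[0.055 0.108] (np.float64(90.37329080334892), array([0.53787255, 0.21086499, 0.16188273]), array([ 0.99291934, -0.11861168, -0.00651511]))
```

Call:
{"name": "carry_out", "arguments": {
  "commands": [
    [-0.001,-0.005,0,0.4,-1,4.5],
    [-0.002,-0.01,0,0.9,-2.3,10],
    [-0.003,-0.014,0,1.6,-3.9,16],
    [-0.003,-0.016,0,2.4,-5.7,22.5],
    [-0.004,-0.016,0,3.1,-7.6,29],
    [-0.004,-0.016,0,2.9,-9.2,34.5],
    [-0.005,-0.017,-0.001,2.5,-11,40],
    [-0.005,-0.017,-0.001,2.1,-12.9,46],
    [-0.006,-0.017,-0.001,1.7,-14.8,52],
    [-0.006,-0.017,-0.001,1.4,-17,58],
    [-0.006,-0.017,-0.001,1.4,-17,58],
    [-0.006,-0.017,-0.001,1.4,-17,58]
  ]
}}

```text
clock: 16.0
tool_pos: [0.5106, 0.2257, 0.1516]
eef_rot: [0.885, 0.063, -0.258, -0.383]
contact_force: [-0.0, 0.2, -2.3]
opening: 0.756
```

Run:
```python
from clr import *
s=log();c=r.snapshot("wrist");cv2.imwrite("pics/w10.png",c["img"])
Rt=R.from_quat(s["eef_rot"]);gp=s["tool_pos"]-.019*Rt.apply([0,0,1]);print(gp,cup(gp,Rt),clear(gp,Rt))
c=r.snapshot("top");cv2.imwrite("pics/t10.png",cv2.resize(c["img"][150:300,130:330],None,fx=3,fy=3))
Rt=rot(128,35,165);gp=np.array([.52,.213,.162]);rel(gp+.019*Rt.apply([0,0,1]),Rt,s)
```

```text
16.0 [0.5106 0.2257 0.1516] [ 0.885  0.063 -0.258 -0.383] q [-0.152  1.053  0.12   1.529 -0.861  1.385 -0.942] F [-0.   0.2 -2.3] op 0.756
[0.52019665 0.21342068 0.16249878] (np.float64(90.31299222860041), array([0.53807204, 0.2113086 , 0.16240045]), array([ 0.99307703, -0.11733783, -0.00546272])) [0.055 0.109]
d [-0.0001, 0.0007, 0.0001] rv [-0.02, 0.02, 45.13]
```

View pics/w10.png

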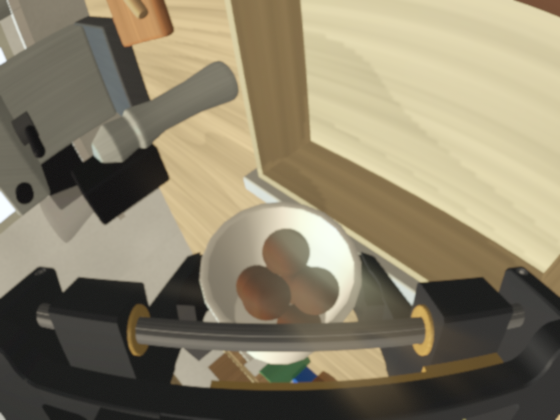

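View pics/t10.png

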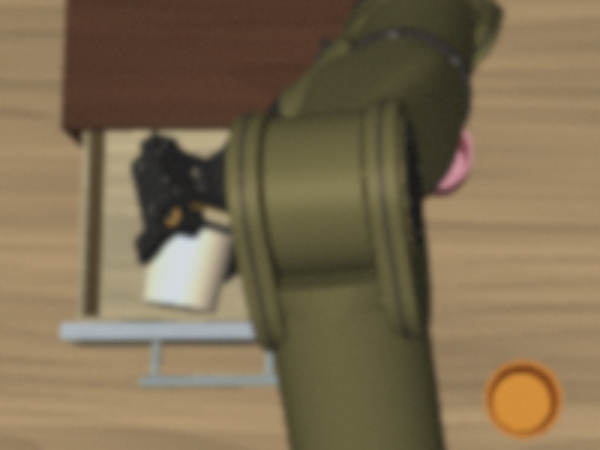

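Call:
{"name": "carry_out", "arguments": {
  "commands": [
    [0,0.001,0,0,0,4],
    [0,0.001,0,0,0,8],
    [0,0.001,0,0,0,12],
    [0,0.001,0,0,0,16],
    [0,0.001,0,0,0,20],
    [0,0.001,0,0,0,24.5],
    [0,0.001,0,0,0,29],
    [0,0.001,0,0,0,34],
    [0,0.001,0,0,0,39],
    [0,0.001,0,0,0,44],
    [0,0.001,0,0,0,45],
    [0,0.001,0,0,0,45]
  ]
}}

```text
clock: 17.3
tool_pos: [0.5107, 0.225, 0.1518]
eef_rot: [0.841, -0.281, -0.385, -0.255]
contact_force: [0.4, 0.1, -2.6]
opening: 0.755
```

Run:
```python
from clr import *
s=log();c=r.snapshot("wrist");cv2.imwrite("pics/w11.png",c["img"])
Rt=R.from_quat(s["eef_rot"]);gp=s["tool_pos"]-.019*Rt.apply([0,0,1]);print(gp,cup(gp,Rt),clear(gp,Rt))
import kin
from scipy.spatial.transform import Slerp
kin.LIM[4,0]=-2
for az in(128,):
  for ph in(15,0):
    q=np.array(s["q"]);Rt=rot(az,ph,165);gp=np.array([.52,.213,.168]);P0,Q0=fk(q);p1=gp+.019*Rt.apply([0,0,1]);S=Slerp([0,1],R.concatenate([Q0,Rt]))
    for k in range(1,6): q,e,a=ik(P0+(p1-P0)*k/5,S(k/5),q)
    print(ph,q.round(2).tolist(),clear(gp,Rt),cup(gp,Rt));rel(p1,Rt,s)
```

```text
17.3 [0.5107 0.225  0.1518] [ 0.841 -0.281 -0.385 -0.255] q [-0.227  1.07   0.273  1.534 -0.945  1.468 -1.65 ] F [ 0.4  0.1 -2.6] op 0.755
[0.5202344  0.2127095  0.16266952] (np.float64(108.62706755008894), array([0.53348768, 0.20197191, 0.15692019]), array([ 0.73629322, -0.59653285, -0.31940702])) [0.07  0.051]
15 [-0.1, 1.23, 0.15, 1.4, -0.98, 1.72, -1.66] [0.047 0.052] (np.float64(128.0120184817645), array([0.5314164 , 0.20458624, 0.15691512]), array([ 0.63424428, -0.46743085, -0.61582676]))
d [-0.0107, -0.0029, -0.0039] rv [5.16, -19.29, 0.09]
0 [-0.05, 1.35, 0.05, 1.31, -1.02, 1.88, -1.68] [0.024 0.056] (np.float64(142.30155366912356), array([0.52936354, 0.20721378, 0.15375768]), array([ 0.52019677, -0.32145669, -0.79124012]))
d [-0.0149, -0.004, -0.0062] rv [9.05, -33.77, 0.09]
```

View pics/w11.png

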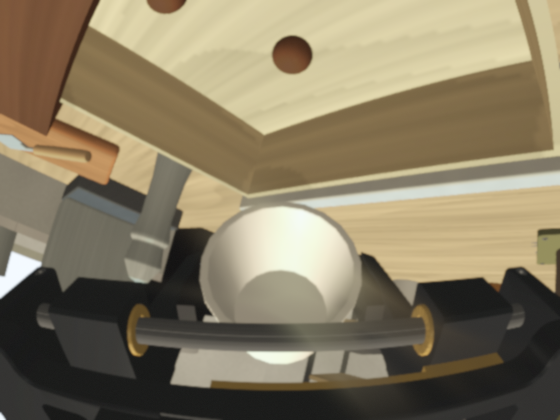

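Call:
{"name": "carry_out", "arguments": {
  "commands": [
    [-0.002,-0.001,-0.001,1,-4,0],
    [-0.004,-0.001,-0.002,2,-8,0],
    [-0.007,-0.002,-0.002,3,-11,0],
    [-0.008,-0.002,-0.003,3.8,-14,0],
    [-0.008,-0.002,-0.003,3.8,-14,0],
    [-0.008,-0.002,-0.003,3.8,-14,0]
  ]
}}

```text
clock: 17.95
tool_pos: [0.5093, 0.2266, 0.1599]
eef_rot: [0.779, -0.261, -0.475, -0.315]
contact_force: [0.3, -0.2, -1.6]
opening: 0.76
```

Run:
```python
from clr import *
s=log();c=r.snapshot("wrist");cv2.imwrite("pics/w12.png",c["img"])
Rt=R.from_quat(s["eef_rot"]);gp=s["tool_pos"]-.019*Rt.apply([0,0,1]);print(gp,cup(gp,Rt),clear(gp,Rt))
Rt=rot(128,35,120);gp=np.array([.52,.213,.162]);rel(gp+.019*Rt.apply([0,0,1]),Rt,s)
```

```text
17.95 [0.5093 0.2266 0.1599] [ 0.779 -0.261 -0.475 -0.315] q [-0.124  1.175  0.161  1.439 -0.958  1.639 -1.663] F [ 0.3 -0.2 -1.6] op 0.76
[0.52026199 0.21259887 0.16659897] (np.float64(122.66360713147563), array([0.53229304, 0.20338593, 0.15688426]), array([ 0.66839167, -0.51183037, -0.5397057 ])) [0.051 0.049]
d [0.0086, 0.0023, 0.0015] rv [-9.1, 11.73, -44.74]
```

View pics/w12.png

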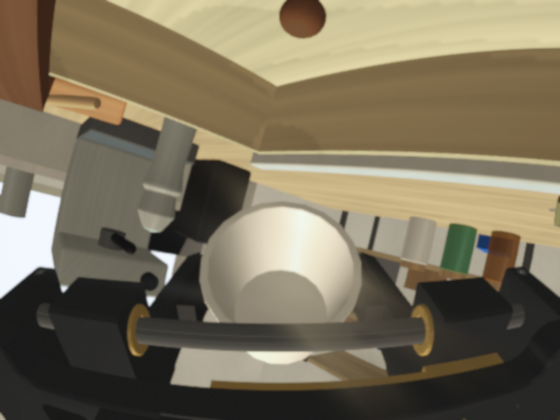

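Call:
{"name": "carry_out", "arguments": {
  "commands": [
    [0.002,0.001,0,-1.5,2,-7.5],
    [0.004,0.001,0.001,-3,4,-15],
    [0.005,0.001,0.001,-4.5,6,-22.5],
    [0.007,0.002,0.001,-6,8,-30],
    [0.008,0.002,0.001,-7.5,10,-37.5],
    [0.009,0.002,0.001,-9,11.7,-44.7],
    [0.009,0.002,0.001,-9,11.7,-44.7]
  ]
}}

```text
clock: 18.7
tool_pos: [0.5109, 0.2261, 0.153]
eef_rot: [0.885, 0.063, -0.258, -0.384]
contact_force: [0.6, 1.1, -2.0]
opening: 0.756
```

Run:
```python
from clr import *
s=log()
for a,ro,z in((118,60,.19),(108,0,.23)):
    Rt=rot(a,35,ro);gp=np.array([.52,.213,z]);rel(gp+.019*Rt.apply([0,0,1]),Rt,s);print(clear(gp,Rt))
```

```text
18.7 [0.5109 0.2261 0.153 ] [ 0.885  0.063 -0.258 -0.384] q [-0.116  1.047  0.05   1.526 -0.82   1.351 -0.982] F [ 0.6  1.1 -2. ] op 0.756
d [-0.0089, -0.0192, -0.0154] rv [-0.07, 8.46, -54.05]
[0.06  0.125]
d [-0.0227, -0.0486, -0.0389] rv [-9.59, 16.42, -107.51]
[0.12  0.123]
```

Call:
{"name": "carry_out", "arguments": {
  "commands": [
    [-0.0015,-0.0035,-0.003,-0.6,1.2,-8],
    [-0.003,-0.007,-0.005,-1.3,2.4,-16],
    [-0.005,-0.01,-0.008,-2,3.6,-24],
    [-0.006,-0.014,-0.011,-2.8,4.9,-32],
    [-0.008,-0.017,-0.014,-3.6,6.1,-40],
    [-0.01,-0.02,-0.016,-4.3,7.3,-48],
    [-0.011,-0.024,-0.019,-5,8.6,-56],
    [-0.013,-0.028,-0.022,-5.7,9.8,-64],
    [-0.015,-0.032,-0.026,-6.4,11,-72],
    [-0.017,-0.036,-0.029,-7.1,12.2,-80],
    [-0.019,-0.04,-0.032,-7.9,13.4,-88],
    [-0.021,-0.044,-0.035,-8.6,14.7,-96]
  ]
}}

```text
clock: 19.9
tool_pos: [0.5144, 0.2268, 0.2113]
eef_rot: [0.592, 0.669, 0.218, -0.393]
contact_force: [0.2, -0.7, -1.5]
opening: 0.757
```

Run:
```python
from clr import *
s=log();q0=np.array(s["q"])
from scipy.spatial.transform import Slerp
w=[(108,35,0,(.52,.16,.24)),(91.5,35,0,(.53,-.08,.22)),(75,35,0,(.49,-.36,.15))]
q=q0
for (a,ph,ro,gp) in w:
    Rt=rot(a,ph,ro);gp=np.array(gp);P0,Q0=fk(q);p1=gp+.019*Rt.apply([0,0,1]);S=Slerp([0,1],R.concatenate([Q0,Rt]));rel(p1,Rt,s)
    for k in range(1,5): q,e,a_=ik(P0+(p1-P0)*k/4,S(k/4),q)
    print(q.round(2).tolist(),round(e,4))
```

```text
19.9 [0.5144 0.2268 0.2113] [ 0.592  0.669  0.218 -0.393] q [ 0.214  0.912 -0.463  1.743 -0.706  0.918  0.543] F [ 0.2 -0.7 -1.5] op 0.757
d [-0.0183, -0.0129, -0.0502] rv [-1.03, 1.75, -11.57]
[0.35, 0.89, -0.52, 1.75, -0.64, 0.98, 0.74] 0.0
d [-0.1825, -0.0446, -0.2231] rv [-14.31, 3.18, -1.85]
[0.7, 0.93, -0.4, 1.67, -0.6, 1.12, 0.82] 0.0
d [-0.4118, -0.1241, -0.3841] rv [-27.51, 4.58, 7.99]
[1.02, 1.13, -0.28, 1.29, -0.53, 1.36, 0.85] 0.0
```

Call:
{"name": "carry_out", "arguments": {
  "commands": [
    [-0.009,-0.002,-0.011,-0.7,0.2,-3],
    [-0.026,-0.006,-0.032,-2,0.5,-6],
    [-0.045,-0.011,-0.055,-3.5,0.8,-8],
    [-0.064,-0.016,-0.078,-5,1.1,-8],
    [-0.083,-0.02,-0.101,-6.5,1.4,-7],
    [-0.102,-0.025,-0.125,-8,1.7,-6],
    [-0.121,-0.03,-0.148,-9.5,2,-5],
    [-0.14,-0.034,-0.171,-11,2.3,-4],
    [-0.157,-0.038,-0.192,-12.3,2.7,-3],
    [-0.172,-0.042,-0.21,-13.5,3,-2],
    [-0.182,-0.045,-0.223,-14.3,3.2,-1.9],
    [-0.182,-0.045,-0.223,-14.3,3.2,-1.9]
  ]
}}

```text
clock: 21.1
tool_pos: [0.5289, -0.0672, 0.2085]
eef_rot: [0.622, 0.633, 0.321, -0.33]
contact_force: [0.2, -0.7, -1.4]
opening: 0.758
```

Run:
```python
from clr import *
s=log();c=r.snapshot("top");cv2.imwrite("pics/t13.png",c["img"]);cv2.imwrite("pics/t13c.png",cv2.resize(c["img"][180:280,140:300],None,fx=4.5,fy=4.5,interpolation=cv2.INTER_CUBIC))
Rt=rot(75,35);gp=np.array([.48,-.376,.13]);rel(gp+.019*Rt.apply([0,0,1]),Rt,s)
for l in("coaster","nut0","drawer_in"): print(l,[(round(d["p"],2),np.round(d["xyz"],3).tolist()) for d in r.spot_point(c,l)])
w=r.snapshot("wrist");cv2.imwrite("pics/w13.png",w["img"])
```

```text
21.1 [ 0.5289 -0.0672  0.2085] [ 0.622  0.633  0.321 -0.33 ] q [ 0.702  0.942 -0.401  1.656 -0.599  1.115  0.82 ] F [ 0.2 -0.7 -1.4] op 0.758
d [-0.2419, -0.0505, -0.1878] rv [-13.33, 0.19, 9.14]
coaster [(0.84, [0.483, -0.379, -0.001])]
nut0 [(0.51, [0.622, 0.244, 0.032]), (0.51, [0.527, -0.235, 0.0]), (0.47, [0.609, 0.114, 0.034]), (0.42, [0.546, 0.218, 0.035])]
drawer_in [(0.81, [0.473, 0.209, 0.02])]
```

View pics/t13c.png

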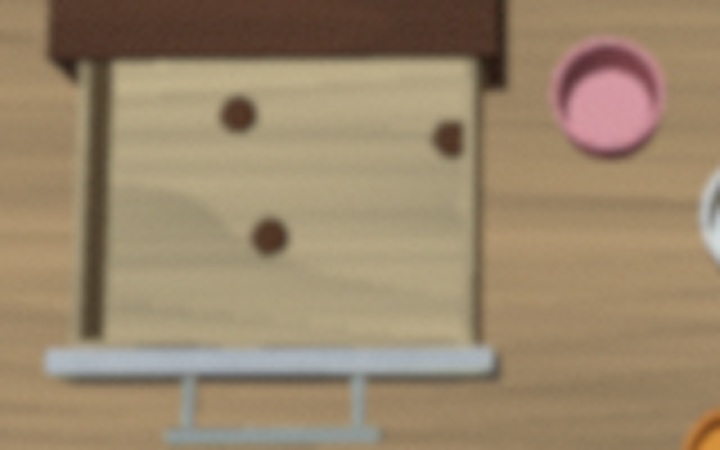

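View pics/w13.png

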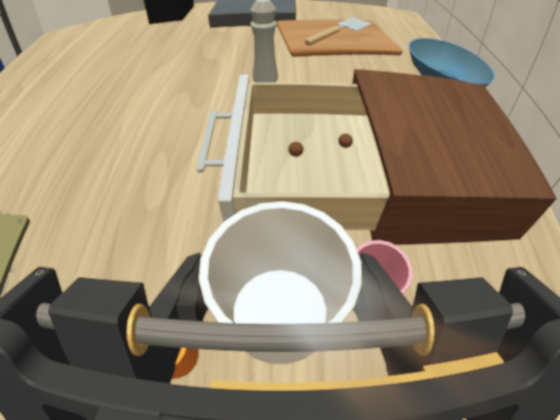

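View pics/t13.png

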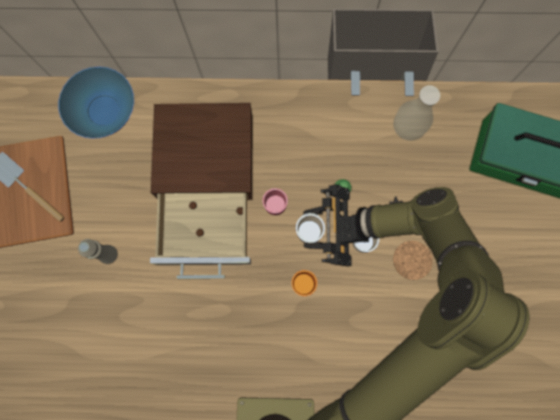

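Run:
```python
from clr import *
Rt=rot(75,35);gp=np.array([.481,-.377,.14]);rel(gp+.019*Rt.apply([0,0,1]),Rt)
```

```text
d [-0.2373, -0.0521, -0.1985] rv [-13.66, -0.06, 9.46]
```

Call:
{"name": "carry_out", "arguments": {
  "commands": [
    [-0.01,-0.002,-0.01,-0.6,0,0.4],
    [-0.03,-0.006,-0.028,-1.7,0,1.2],
    [-0.054,-0.012,-0.046,-3.1,0,2.2],
    [-0.078,-0.017,-0.066,-4.5,0,3.1],
    [-0.102,-0.022,-0.086,-5.9,0,4.1],
    [-0.126,-0.027,-0.106,-7.3,0,5],
    [-0.15,-0.033,-0.126,-8.7,0,6],
    [-0.174,-0.038,-0.146,-10,0,7],
    [-0.198,-0.044,-0.166,-11.4,0,7.9],
    [-0.22,-0.049,-0.185,-12.7,0,8.8],
    [-0.237,-0.052,-0.1985,-13.7,0,9.5],
    [-0.237,-0.052,-0.1985,-13.7,0,9.5]
  ]
}}

```text
clock: 22.55
tool_pos: [0.4817, -0.368, 0.1268]
eef_rot: [0.707, 0.537, 0.365, -0.279]
contact_force: [-0.4, 0.7, -1.9]
opening: 0.751
```

Run:
```python
from clr import *
s=log();c=r.snapshot("wrist");cv2.imwrite("pics/w14.png",c["img"])
for l in("coaster","cup","cup_rim"): print(l,[(round(d["p"],2),np.round(d["xyz"],3).tolist()) for d in r.spot_point(c,l)])
Rt=rot(75,35);gp=np.array([.481,-.377,.14]);rel(gp+.019*Rt.apply([0,0,1]),Rt,s)
c=r.snapshot("top");cv2.imwrite("pics/t14.png",c["img"])
for l in("coaster","cup","cup_rim","empty_cup","stopper"): print(l,[(round(d["p"],2),np.round(d["xyz"],3).tolist()) for d in r.spot_point(c,l)])
c=r.snapshot("side");cv2.imwrite("pics/s14.png",c["img"])
for l in("coaster","cup","cup_rim"): print(l,[(round(d["p"],2),np.round(d["xyz"],3).tolist()) for d in r.spot_point(c,l)])
```

```text
22.55 [ 0.4817 -0.368   0.1268] [ 0.707  0.537  0.365 -0.279] q [ 1.04   1.167 -0.257  1.244 -0.52   1.388  0.862] F [-0.4  0.7 -1.9] op 0.751
coaster []
cup [(0.81, [0.414, -0.074, -0.0]), (0.7, [0.477, -0.38, 0.09]), (0.56, [0.631, 0.012, -0.0])]
cup_rim [(0.84, [0.479, -0.378, 0.158]), (0.74, [0.63, 0.008, 0.063]), (0.61, [0.407, -0.069, 0.064])]
d [0.0057, 0.0016, 0.0041] rv [0.36, 0.25, -0.43]
coaster [(0.73, [0.484, -0.374, 0.001]), (0.65, [0.611, -0.416, 0.0]), (0.61, [0.499, -0.507, -0.0])]
cup [(0.94, [0.482, -0.38, 0.096]), (0.79, [0.635, 0.012, -0.0]), (0.66, [0.408, -0.076, -0.001])]
cup_rim [(0.86, [0.409, -0.072, 0.068]), (0.8, [0.629, 0.013, 0.061]), (0.65, [0.621, 0.245, 0.031]), (0.63, [0.484, -0.372, 0.158])]
empty_cup [(0.94, [0.532, -0.233, 0.0])]
stopper [(0.59, [0.681, -0.177, -0.001])]
coaster [(0.86, [0.611, -0.417, 0.003]), (0.66, [0.492, -0.504, -0.002]), (0.55, [0.48, -0.374, 0.001]), (0.5, [0.415, 0.205, 0.063])]
cup [(0.72, [0.407, -0.072, -0.001]), (0.66, [0.632, 0.015, 0.0])]
cup_rim [(0.86, [0.41, -0.067, 0.067]), (0.83, [0.477, -0.367, 0.156]), (0.82, [0.633, 0.01, 0.067])]
```

View pics/w14.png

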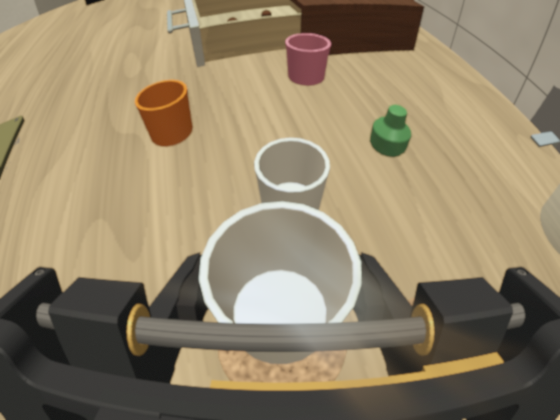

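View pics/s14.png

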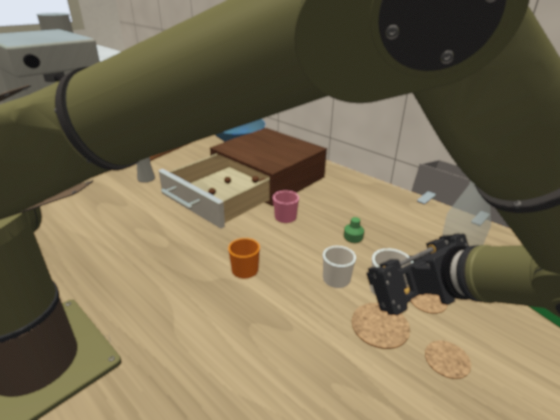

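View pics/t14.png

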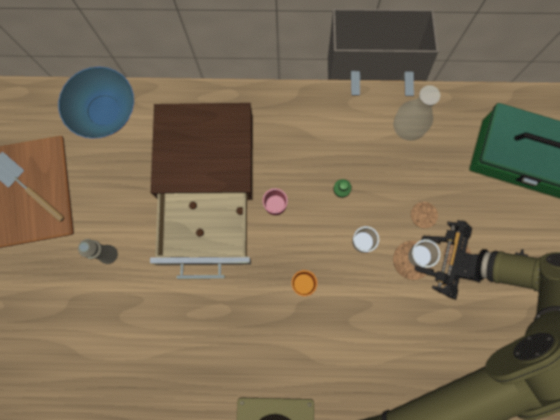

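Run:
```python
from clr import *
s=r.get_state();Rt=rot(75,35);tp=np.array([.484,-.365,.1268]);rel(tp,Rt,s);rel(tp+[0,0,-.0785],Rt,s)
```

```text
d [-0.0028, 0.0, 0.0004] rv [0.18, 0.03, -0.12]
d [-0.0671, 0.0, 0.0455] rv [0.18, 0.03, -0.12]
```

Call:
{"name": "carry_out", "arguments": {
  "commands": [
    [-0.01,0,0.006,0.2,0,-0.1],
    [-0.025,0,0.017,0.2,0,-0.1],
    [-0.04,0,0.027,0.2,0,-0.1],
    [-0.052,0,0.035,0.2,0,-0.1],
    [-0.061,0,0.041,0.2,0,-0.1],
    [-0.067,0,0.0455,0.2,0,-0.1],
    [-0.067,0,0.0455,0.2,0,-0.1],
    [-0.067,0,0.0455,0.2,0,-0.1]
  ]
}}

```text
clock: 24.05
tool_pos: [0.4843, -0.3651, 0.0486]
eef_rot: [0.704, 0.54, 0.366, -0.281]
contact_force: [0.1, -0.1, -1.9]
opening: 0.754
```

Run:
```python
from clr import *
s=log();Rt=R.from_quat(s["eef_rot"]);tp=np.array([.484,-.365,.0435]);rel(tp,rot(75,35),s)
c=r.snapshot("top");cv2.imwrite("pics/t15.png",cv2.resize(c["img"][200:300,370:500],None,fx=5,fy=5,interpolation=cv2.INTER_CUBIC))
for l in("coaster","cup","cup_rim"): print(l,[(round(d["p"],2),np.round(d["xyz"],3).tolist()) for d in r.spot_point(c,l)])
```

```text
24.05 [ 0.4843 -0.3651  0.0486] [ 0.704  0.54   0.366 -0.281] q [ 1.032  1.283 -0.256  1.209 -0.506  1.329  0.914] F [ 0.1 -0.1 -1.9] op 0.754
d [-0.0042, -0.0003, 0.003] rv [0.01, 0.02, 0.0]
coaster [(0.91, [0.481, -0.378, -0.002]), (0.85, [0.607, -0.413, 0.002]), (0.71, [0.499, -0.505, 0.001])]
cup [(0.91, [0.48, -0.379, 0.013]), (0.86, [0.41, -0.072, 0.001]), (0.62, [0.632, 0.012, 0.001]), (0.42, [0.606, 0.108, 0.035])]
cup_rim [(0.77, [0.411, -0.074, 0.068]), (0.67, [0.486, -0.373, 0.08]), (0.58, [0.629, 0.013, 0.063])]
```

View pics/t15.png

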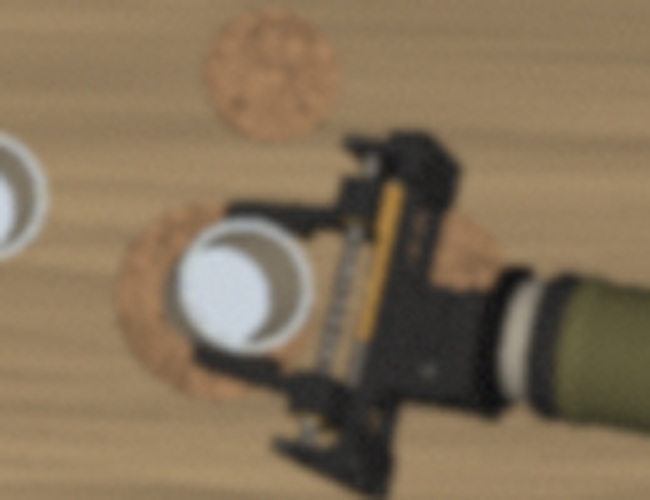

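Run:
```python
from h import *
c=r.snapshot("top");print(ray(c,(370+214/5,200+302/5),.006),ray(c,(370+244/5,200+285.5/5),.077))
c=r.snapshot("side");cv2.imwrite("pics/s15.png",cv2.resize(c["img"][240:360,320:480],None,fx=4.5,fy=4.5,interpolation=cv2.INTER_CUBIC))
```

```text
[ 0.47725047 -0.37720441  0.006     ] [ 0.47924466 -0.37601574  0.077     ]
```

View pics/s15.png

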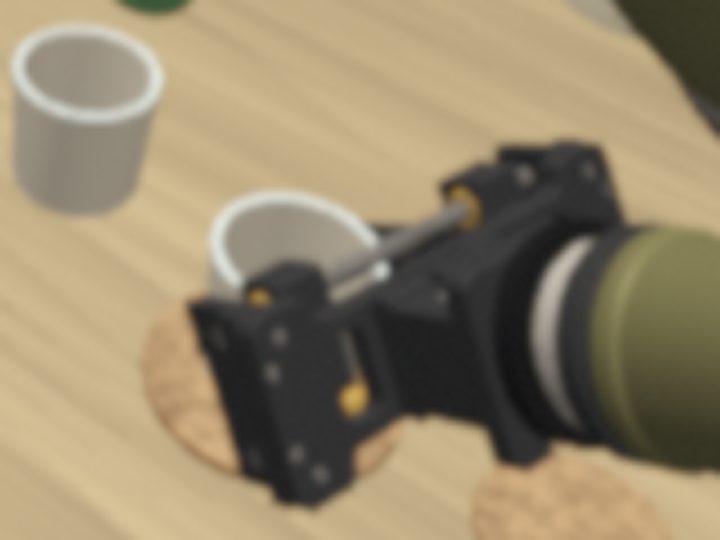

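Call:
{"name": "carry_out", "arguments": {
  "commands": [
    [-0.001,0,0.001,0,0,0],
    [-0.002,0,0.0015,0,0,0],
    [-0.003,0,0.002,0,0,0],
    [-0.004,0,0.0025,0,0,0],
    [-0.004,0,0.003,0,0,0],
    [-0.004,0,0.003,0,0,0]
  ]
}}

```text
clock: 24.95
tool_pos: [0.484, -0.3648, 0.0432]
eef_rot: [0.704, 0.54, 0.366, -0.281]
contact_force: [-0.3, -0.3, -2.2]
opening: 0.753
```

Run:
```python
from h import *
log()
```

```text
24.95 [ 0.484  -0.3648  0.0432] [ 0.704  0.54   0.366 -0.281] q [ 1.031  1.291 -0.255  1.207 -0.505  1.325  0.917] F [-0.3 -0.3 -2.2] op 0.753
```

Call:
{"name": "carry_out", "arguments": {
  "commands": [
    [-0.0004,0,0.0003,0,0,0],
    [-0.0008,0,0.0006,0,0,0],
    [-0.0012,0,0.0009,0,0,0],
    [-0.0012,0,0.0009,0,0,0]
  ]
}}

```text
clock: 25.35
tool_pos: [0.484, -0.3647, 0.0431]
eef_rot: [0.703, 0.54, 0.367, -0.281]
contact_force: [-1.7, -0.3, 5.7]
opening: 0.758
```

Call:
{"name": "carry_out", "arguments": {
  "commands": [
    [-0.0004,0,0.0003,0,0,0],
    [-0.0008,0,0.0006,0,0,0],
    [-0.0008,0,0.0006,0,0,0]
  ]
}}

```text
clock: 25.65
tool_pos: [0.484, -0.3647, 0.043]
eef_rot: [0.703, 0.54, 0.367, -0.282]
contact_force: [-3.3, -2.2, 9.1]
opening: 0.754
```

Call:
{"name": "carry_out", "arguments": {
  "commands": [
    [0.0008,0,-0.0006,0,0,0],
    [0.0008,0,-0.0006,0,0,0],
    [0.0008,0,-0.0006,0,0,0],
    [0.0008,0,-0.0006,0,0,0],
    [0.0008,0,-0.0006,0,0,0],
    [0.0008,0,-0.0006,0,0,0]
  ],
  "fingers": 0
}}

```text
clock: 26.25
tool_pos: [0.484, -0.3647, 0.0416]
eef_rot: [0.704, 0.54, 0.366, -0.281]
contact_force: [0.1, 0.8, -0.4]
opening: 0.999
```

Run:
```python
from h import *
s=log();c=r.snapshot("wrist");cv2.imwrite("pics/w16.png",c["img"])
```

```text
26.25 [ 0.484  -0.3647  0.0416] [ 0.704  0.54   0.366 -0.281] q [ 1.031  1.293 -0.255  1.206 -0.505  1.324  0.918] F [ 0.1  0.8 -0.4] op 0.999
```

View pics/w16.png

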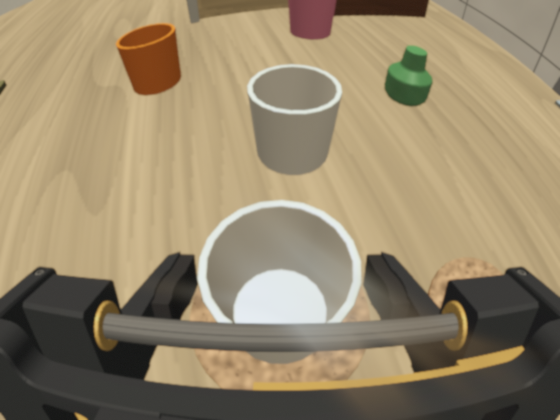

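Released, clear on both sides. Backing out along the tool axis.

Call:
{"name": "carry_out", "arguments": {
  "commands": [
    [0,0,-0.01,0,0,0],
    [0,0,-0.025,0,0,0],
    [0,0,-0.045,0,0,0],
    [0,0,-0.07,0,0,0],
    [0,0,-0.1,0,0,0],
    [0,0,-0.13,0,0,0],
    [0,0,-0.15,0,0,0],
    [0,0,-0.15,0,0,0]
  ]
}}

```text
clock: 27.1
tool_pos: [0.4514, -0.4871, 0.1292]
eef_rot: [0.705, 0.54, 0.365, -0.278]
contact_force: [-0.1, 0.7, 1.3]
opening: 1.002
```

Run:
```python
from h import *
s=log();c=r.snapshot("wrist");cv2.imwrite("pics/w17.png",c["img"])
for l in("coaster","cup","cup_rim"): print(l,[(round(d["p"],2),np.round(d["xyz"],3).tolist()) for d in r.spot_point(c,l)])
c=r.snapshot("top");cv2.imwrite("pics/t17.png",cv2.resize(c["img"][130:310,130:500],None,fx=2.1,fy=2.1,interpolation=cv2.INTER_CUBIC))
for l in("coaster","cup","cup_rim","empty_cup","stopper","mill","drawer_in","nut0"): print(l,[(round(d["p"],2),np.round(d["xyz"],3).tolist()) for d in r.spot_point(c,l)])
```

```text
27.1 [ 0.4514 -0.4871  0.1292] [ 0.705  0.54   0.365 -0.278] q [ 1.108  1.297 -0.215  0.827 -0.469  1.705  0.816] F [-0.1  0.7  1.3] op 1.002
coaster [(0.78, [0.61, -0.416, 0.003])]
cup [(0.81, [0.631, 0.012, -0.002]), (0.76, [0.41, -0.072, -0.002]), (0.64, [0.48, -0.379, 0.003])]
cup_rim [(0.85, [0.629, 0.006, 0.06]), (0.69, [0.482, -0.375, 0.073]), (0.56, [0.41, -0.069, 0.065])]
coaster [(0.96, [0.482, -0.376, -0.002]), (0.79, [0.608, -0.415, 0.003]), (0.63, [0.498, -0.504, -0.0])]
cup [(0.97, [0.411, -0.076, 0.003]), (0.86, [0.478, -0.378, 0.007]), (0.71, [0.631, 0.013, 0.001])]
cup_rim [(0.93, [0.629, 0.013, 0.062]), (0.57, [0.406, -0.073, 0.067])]
empty_cup [(0.76, [0.53, -0.239, 0.0])]
stopper [(0.75, [0.68, -0.177, -0.004])]
mill [(0.8, [0.483, 0.486, -0.002])]
drawer_in [(0.72, [0.471, 0.207, 0.019])]
nut0 [(0.55, [0.546, 0.224, 0.032]), (0.45, [0.607, 0.112, 0.035])]
```

View pics/w17.png

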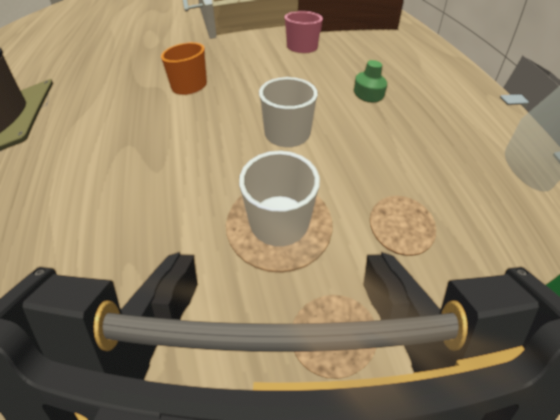

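View pics/t17.png

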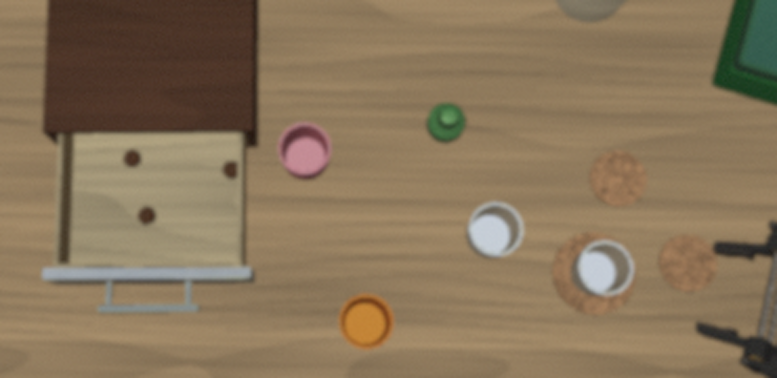

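Run:
```python
from clr import *
from scipy.spatial.transform import Slerp
s=r.get_state();q0=np.array(s["q"])
c=r.snapshot("wrist")
def sim(q,w,n=10):
    for (Rt,p1) in w:
        P0,Q0=fk(q);p1=np.array(p1);S=Slerp([0,1],R.concatenate([Q0,Rt]))
        for k in range(1,n+1): q,e,a_=ik(P0+(p1-P0)*k/n,S(k/n),q)
        print(q.round(2).tolist(),round(e,4),"elb",mid(q)[0].round(2));rel(p1,Rt,s)
    return q
for az2,ph in((180,90),(180,105),(150,90),(120,75),(30,60),(10,50)):
    print(az2,ph)
    q=sim(q0,[(rot((75+az2)/2,(35+ph)/2),(.43,-.2,.30)),(rot(az2,ph),(.40,.19,.24))])
    P,Q=fk(q);T=c["tool_from_camera"];cam=P+Q.apply(T[:3,3]);ax=Q.apply(T[:3,2]);
    n=np.array([.66,.2,.034]);v=n-cam;print("cam",cam.round(3),"axis",ax.round(2),"ang",np.degrees(np.arccos(v@ax/np.linalg.norm(v))).round(),"slope",(-v[2]/v[0]).round(2))
```

```text
180 90
[0.65, 0.64, -0.31, 1.58, -0.07, 1.35, 1.04] 0.0 elb [ 0.25 -0.25  0.79]
d [0.2947, -0.095, 0.1206] rv [34.9, -25.53, -39.86]
[-0.25, 0.47, -0.45, 2.09, 0.33, 0.65, 0.66] 0.0 elb [0.27 0.03 0.84]
d [0.4573, -0.2248, 0.4572] rv [49.85, -38.3, -95.87]
cam [0.318 0.19  0.385] axis [ 0.32  0.   -0.95] ang 26.0 slope 1.03
180 105
[0.62, 0.57, -0.29, 1.67, -0.03, 1.21, 1.02] 0.0 elb [ 0.23 -0.22  0.82]
d [0.2947, -0.095, 0.1206] rv [32.4, -32.48, -42.29]
[-0.63, 0.39, -0.06, 2.3, 0.67, 0.3, 0.26] 0.0 elb [0.2  0.09 0.87]
d [0.4573, -0.2248, 0.4572] rv [37.57, -48.42, -103.38]
cam [0.283 0.19  0.359] axis [ 0.55  0.   -0.84] ang 16.0 slope 0.86
150 90
[0.68, 0.62, -0.26, 1.64, -0.17, 1.27, 0.92] 0.0 elb [ 0.23 -0.25  0.8 ]
d [0.2947, -0.095, 0.1206] rv [24.93, -26.49, -28.48]
[-0.36, 0.45, -0.27, 2.09, 0.2, 0.62, 0.27] 0.0 elb [0.26 0.05 0.85]
d [0.4573, -0.2248, 0.4572] rv [35.78, -46.69, -68.84]
cam [0.329 0.231 0.385] axis [ 0.27 -0.16 -0.95] ang 28.0 slope 1.06
120 75
[0.77, 0.64, -0.25, 1.66, -0.33, 1.27, 0.84] 0.0 elb [ 0.22 -0.27  0.79]
d [0.2947, -0.095, 0.1206] rv [15.96, -1
[... 166 characters left out ...]
is [ 0.03 -0.05 -1.  ] ang 36.0 slope 1.31
30 60
[0.97, 0.54, -0.24, 2.03, -0.85, 0.88, 0.75] 0.0 elb [ 0.13 -0.27  0.83]
d [0.2947, -0.095, 0.1206] rv [-16.97, -12.31, 14.84]
[-0.6, 0.33, 0.08, 2.39, -0.99, 0.05, -0.59] 0.0261 elb [0.18 0.06 0.88]
d [0.4573, -0.2248, 0.4572] rv [-30.65, -23.66, 33.42]
cam [0.427 0.201 0.43 ] axis [ 0.06  0.05 -1.  ] ang 27.0 slope 1.7
10 50
[1.2, 0.56, -0.52, 2.15, -0.99, 0.69, 0.77] 0.0 elb [ 0.08 -0.31  0.81]
d [0.2947, -0.095, 0.1206] rv [-25.38, -7.26, 20.34]
[-1.39, 0.48, 0.85, 2.39, -0.99, 0.05, -1.12] 0.0453 elb [0.07 0.22 0.87]
d [0.4573, -0.2248, 0.4572] rv [-48.06, -13.31, 44.02]
cam [0.408 0.22  0.448] axis [ 0.18 -0.06 -0.98] ang 21.0 slope 1.64
```

Call:
{"name": "carry_out", "arguments": {
  "commands": [
    [0.03,0,-0.01,0,0,0],
    [0.07,-0.01,-0.005,4,-4,-5],
    [0.105,-0.025,0.015,8,-8,-10.5],
    [0.14,-0.04,0.035,12,-12,-16],
    [0.175,-0.05,0.055,16,-16,-21],
    [0.21,-0.065,0.075,20,-20,-26],
    [0.245,-0.08,0.095,24,-24,-31],
    [0.28,-0.09,0.115,28,-28,-36.5],
    [0.295,-0.095,0.121,32,-32,-42],
    [0.295,-0.095,0.121,32.4,-32.5,-42.3],
    [0.295,-0.095,0.121,32.4,-32.5,-42.3]
  ]
}}

```text
clock: 28.9
tool_pos: [0.4304, -0.199, 0.3007]
eef_rot: [0.435, 0.884, 0.076, -0.155]
contact_force: [0.1, -0.1, -0.3]
opening: 0.998
```

Run:
```python
from clr import *
s=log();rel([.40,.19,.24],rot(180,105),s)
```

```text
28.9 [ 0.4304 -0.199   0.3007] [ 0.435  0.884  0.076 -0.155] q [ 0.617  0.579 -0.292  1.665 -0.028  1.213  1.016] F [ 0.1 -0.1 -0.3] op 0.998
d [0.2866, 0.2131, 0.1684] rv [2.29, -32.39, -53.14]
```

Call:
{"name": "carry_out", "arguments": {
  "commands": [
    [0.028,0.021,0.005,0.2,-3,-5.3],
    [0.06,0.045,0.02,0.4,-6,-11],
    [0.09,0.066,0.04,0.7,-9.5,-16],
    [0.12,0.089,0.06,1,-13,-22],
    [0.15,0.11,0.08,1.2,-16.5,-27.5],
    [0.18,0.134,0.1,1.5,-20,-33],
    [0.21,0.156,0.12,1.7,-23.5,-39],
    [0.24,0.178,0.14,1.9,-27,-44.5],
    [0.27,0.2,0.158,2.1,-30,-50],
    [0.287,0.213,0.168,2.3,-32.4,-53],
    [0.287,0.213,0.168,2.3,-32.4,-53],
    [0.287,0.213,0.168,2.3,-32.4,-53]
  ]
}}

```text
clock: 30.1
tool_pos: [0.4001, 0.1895, 0.2393]
eef_rot: [0.002, 0.992, -0.001, 0.129]
contact_force: [-0.1, -0.3, 0.6]
opening: 0.997
```

Run:
```python
from clr import *
s=log();c=r.snapshot("wrist");cv2.imwrite("pics/w18.png",c["img"])
for l in("nut0","drawer_in"): print(l,[(round(d["p"],2),np.round(d["xyz"],3).tolist(),wpx(c,s,d["xyz"]).round().tolist()) for d in r.spot_in(c,l)])
for e in (0,.225): print([wpx(c,s,[.473+e,.207+y,.022]).round().tolist() for y in(-.112,.112)])
```

```text
30.1 [0.4001 0.1895 0.2393] [ 0.002  0.992 -0.001  0.129] q [-0.605  0.399 -0.087  2.298  0.692  0.313  0.237] F [-0.1 -0.3  0.6] op 0.997
nut0 [(0.74, [0.609, 0.242, 0.037], [318.0, 277.0]), (0.61, [0.687, 0.127, 0.044], [241.0, 315.0]), (0.58, [0.679, 0.159, 0.037], [262.0, 309.0]), (0.56, [0.674, 0.188, 0.038], [280.0, 307.0]), (0.53, [0.536, 0.22, 0.044], [306.0, 239.0]), (0.5, [0.602, 0.113, 0.043], [226.0, 277.0])]
drawer_in [(0.86, [0.53, 0.201, 0.036], [290.0, 232.0])]
[[203.0, 188.0], [386.0, 187.0]]
[[223.0, 308.0], [360.0, 307.0]]
```

View pics/w18.png

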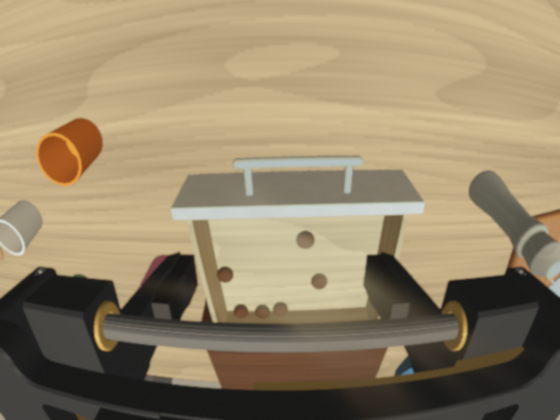

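All six nuts are in the drawer, at px (306,239), (318,281), (225,274), (241,312), (262,312) and (280,309). The arm is clear of everything, so I'm letting it settle and handing in.

Call:
{"name": "carry_out", "arguments": {
  "commands": [
    [0,0,-0.01,0,0,0],
    [0,0,-0.01,0,0,0],
    [0,0,-0.01,0,0,0]
  ]
}}

```text
clock: 30.55
tool_pos: [0.3983, 0.1879, 0.2499]
eef_rot: [0.004, 0.991, -0.0, 0.13]
contact_force: [-0.0, 0.0, -0.4]
opening: 1.0
```

Run:
```python
from h import *
log();c=r.snapshot("side")
for l in("cup","empty_cup","stopper","mill","coaster"): print(l,[(round(d["p"],2),np.round(d["xyz"],3).tolist()) for d in r.spot_point(c,l)])
print(r.finish_job())
```

```text
30.55 [0.3983 0.1879 0.2499] [ 0.004  0.991 -0.     0.13 ] q [-0.578  0.374 -0.122  2.289  0.661  0.347  0.264] F [-0.   0.  -0.4] op 1.0
cup [(0.91, [0.482, -0.373, 0.005]), (0.91, [0.631, 0.012, 0.002]), (0.55, [0.407, -0.069, -0.0])]
empty_cup [(0.84, [0.528, -0.237, 0.005])]
stopper [(0.79, [0.681, -0.178, -0.004])]
mill [(0.73, [0.486, 0.48, -0.003])]
coaster [(0.87, [0.478, -0.374, 0.0]), (0.87, [0.611, -0.415, 0.003]), (0.57, [0.495, -0.503, -0.003])]
the job is handed in; nothing more can be done
None
```

I pulled the drawer open about 16 cm, poured the nuts from the cup into it, and stood the empty cup on the largest coaster. The job was handed in at about 31 s of the 72 s; it reported no verdict.

- **Nuts:** after the pour the top camera showed only three nuts. A look from the front with the wrist camera then showed all six inside the drawer, three of them at the back under the chest top.
- **Cup:** it stands upright, about 2–4 mm from the coaster's centre, and is empty.
- **Drawer:** it was still open at the last look.
- **Other things:** the empty cup, stopper and mill were detected where they stood at the start, within measuring error.
- **Arm:** at hand-in it was clear of everything, with no contact force.

One check was unclear: just before I set the cup down, the rough camera estimates hinted at a slight tilt. The wrist view and the detections after release showed it upright.

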